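# Turn the edger spindle wheel-down to drain and latch it

## Task

The lens edger's wheel spindle was put on its sloping draining rest the wrong way round, with the grinding wheel up. Lift it out, turn it end for end clear of the spout and the pillar, which must not be knocked, and lay it gently back in both forks with the wheel at the low end over the drip tray. Then swing the keeper hook by its black handle right round to its stop so that it reaches across above the upper fork; leave the bottle, job tray and spectacle case where they are.

Things in the scene. Friction and masses are not known exactly. Their poses are not given: they have to be found in the camera images.
- rest: Fixed draining rest, grey plate with black beam and forks, base plate 100 x 240 x 10 mm. Origin: on the bench under its middle; z up, +y towards its high (uphill) end, +x towards the keeper's post. The spindle lies over the y axis, rising at 30 degrees to +y, its middle 110 mm above the bench, in two V forks square to the slope: it goes in and out square to the slope (out: up and towards -y).
- seat_low (a point): Fixed point of the rest: where the middle of the spindle's low end piece lies, 81 mm down the slope from the spindle's middle and 69.5 mm above the bench. The white drip tray (84 mm square, rim 28 mm above the bench) stands below. Each V fork (90 degree V, mouth 40 mm wide, 8 mm thick) is 60 mm along the slope from the middle.
- seat_high (a point): Fixed point of the rest: where the middle of the spindle's high end piece lies, 81 mm up the slope from the spindle's middle and 150.5 mm above the bench. Between the forks a sloping beam 26 mm wide runs with its top 44 mm under the spindle's axis.
- spindle_center (a point): Centre of the loose metal spindle, 180 mm long, 0.26 to 0.38 kg; its y axis points along it to the wheel. Middle: aluminium barrel, 22 mm diameter, 100 mm long (grip here); then 12 mm journals, 50 to 72 mm either side, which lie in the forks; then 18 mm long end pieces. It has 6 mm play either way along the slope and may stay or slide down to the lower fork.
- spindle_wheel (a point): Middle of the spindle's wheel end: dark grinding wheel, 44 mm diameter, 18 mm wide, 81 mm from the spindle's centre.
- spindle_plain (a point): Middle of the spindle's plain end: steel drive nut, 20 mm diameter, 18 mm long, 81 mm from the spindle's centre.
- keeper (a joint): Angle of the keeper hook about its upright post, rad. 0 = closed at its stop, arm pointing to the rest's -x across above the upper fork; grows as the arm swings over +y (uphill, 1.57) and on towards +x; stop at 2.9. Light friction (0.05 N m) holds it. Steel arm 66 mm long, 12 mm wide, 174 to 182 mm above the bench; a finger at its tip hangs down to 158 mm.
- keeper_pivot (a point): Keeper's turning axis (vertical), at the height of its arm, 178 mm above the bench: 36 mm to +x and 46 mm to +y of the rest's origin.
- keeper_handle (a point): Middle of the keeper's handle, an upright black round peg 16 mm in diameter, 36 mm from the turning axis, from 182 to 226 mm above the bench (this point is at 206 mm).
- spout: Fixed steel rinsing spout on the bench beside the rest, about 95 mm from the rest's centre line on the +x side: column 22 mm in diameter (44 mm at its foot), 122 mm high, with a short bent nozzle reaching 58 mm away from the rest. Origin at its foot; +x along the nozzle.
- pillar: Fixed steel clamp pillar with black cap on the other (-x) side of the rest, about 97 mm from its centre line: 26 mm in diameter at most (40 mm at its foot), 125 mm high. Origin at its foot.
- bottle: Amber bottle, 56 mm diameter, 150 mm high, loose, beyond the low end of the rest. Origin at its foot.
- jobtray: Grey plastic job tray 130 x 170 x 40 mm with two lenses in it, loose, beyond the high end of the rest. Origin at the middle of its underside.
- case: Blue spectacle case 62 x 160 x 42 mm, loose, beyond the spout. Origin at the middle of its underside.
Mind the look-alikes: they are no part of the job. What is shaped like the part that bears spindle_center but pink is not meant.

How it is judged:
By the outcome, as a careful person would: the job done as asked, in the order asked, and still so for the second after the job is handed in, with the robot touching nothing.
It also fails if it takes over 56 s, if anything falls off the work surface, if the arm or the gripper's body presses on something with over 40 N, if the wrist force passes 120 N, or if a joint passes its speed limit or range.

## Robot

A 6-joint arm with a two-finger parallel gripper is mounted at the origin on the work surface. World frame = base frame: x ahead of the robot, y to its left, z up, the work surface at z = 0. Lengths are in m, angles in rad, forces in N, time in s.
With the tool pointing down it reaches from about 0.375 to 0.975 m from the base axis. Payload 3.8 kg.
Tool frame: the origin (TCP) lies at the very end of the fingers, on their centre line; the grasp point (between the pads) lies 19 mm behind it; x points along the fingers, y is the direction in which the jaws open and shut, and the axes are right-handed (so a half turn about x gives the same grasp; the last joint's range is limited). The gripper opens to 88 mm and grips with 3 to 60 N. Pads are 18 mm wide; open, the fingers measure 123 mm over their backs; the gripper's body (75 mm by 187 mm) begins 45 mm behind the grasp point.
Start: joints at [1.168, 0.264, 1.604, -0, 1.274, -0.037], TCP at [0.241, 0.63, 0.239] pointing down, gripper open.
Joint ranges: [-2.63, 2.63], [-0.94, 2.18], [0.31, 2.57], [-1.31, 4.45], [0, 2.66], [-2.55, 2.55]. Speed limits (rad/s): [2.57, 2.57, 3.14, 3.14, 3.14, 3.14].

## Interface

Orientations are given as a unit quaternion [x, y, z, w].
In Python, from rig import env gives the robot as it stands. The module is installed in compiled form; this text tells all that it offers.
- The arm moves only by the tool send_rows, never from a script. Its argument "steps" is a list of rows, each a list of 6 numbers: the shift along the tool's x, y, z in mm, then the turn, a rotation vector about the tool's x, y, z in degrees. A call has 1 to 12 rows; each row is the pose to reach, as a shift and turn from the pose commanded when the call began, along the tool's axes at that moment; what a row does not reach only later rows make up. A row lasts 1/8 s, in which the tool goes at most 62.5 mm and 10.7 degrees, less where a joint would pass 70% of its speed; a pose out of reach is approached as far as the arm can. A call with a gripper value outside its range is refused whole. "claw" is the closure, from -1 (fully open) to 1 (shut), set as the call begins (left out, the last holds). The fingers move at their own pace and stop on an object; "newtons" is the grip in N (left out, the last holds). Time passes only in rows, so rows that repeat a pose let the fingers close. It gives the time, the measured TCP pose, the force and the opening at its end, in the units of the state.
- env.state(): the state, without advancing time (a new reading comes with each control period).
- env.snapshot(name): name is "scene" or "top" or "wrist"; returns the picture (384x512x3 uint8, blue, green, red); there is no depth.
- env.get_calibration(name): a dict with "fx", "fy", "cx", "cy" (pixels), "T" (4x4, takes a point from camera to world coordinates). Camera axes: x right, y up, looking along -z (the intrinsics and any distortion apply to the point x, -y, -z); pixel columns grow to the right and rows downward; lengths in m; the calibration is good to about 2 mm. A picture is of the moment at which its call begins: read the wrist's pose just before it. get_calibration takes no time and is no camera call; for the wrist camera it gives the pose at the moment of the call.
- env.job_done(): hands the job in, once; it reports no verdict.
Trained networks look in the newest picture that a camera, given by its name, has taken for a name from the list of things; names that differ only in an ending like _2 or _b are one class to them, and where a whole thing is asked for, a point or a joint stands for the part that bears it (a point fixed in the world has none). Each returns a list of dicts, best first, with "confidence" (0 to 1); they miss things now and then, are a little off and sometimes report something else, mostly with a low value. They report only what shows in the picture. A call takes as long as a camera call. They do not tell look-alikes from the thing itself.
- env.look_for(camera, query): "at" ([x, y, z] in m, in world coordinates, good to about 4 mm: the middle of the surface that is visible of it).
The state is a dict: "time_s": time; "joint_positions": joint angles; "joint_velocities": joint speeds; "tau": joint torques, N m; "tool_pos": TCP position; "eef_rot": TCP orientation; "ft_force": force on the tool from outside, world axes, zero at the start; "moment": the same for the moment, N m; "opening": opening from 0.0 (shut) to 1.0 (fully open).
Only numpy, scipy, OpenCV 4.12 (cv2) and the standard library are available. Lean on these libraries where they do the work, as an engineer would, in place of code of your own. Each camera call takes 0.05 s, during which the arm holds its last target.

## Working session

There is one attempt and no reset: what is moved stays moved. The work goes in short steps, Python scripts to look and compute and a tool call to move; the robot and the scene stay as the last step left them, time stands still between calls to the robot, and variables do not carry over. Pictures are saved under pics/ and viewed, and the job is handed in when it is done.

Besides the shell and the picture viewer there is one more tool, called after ">>>" as name(argument=value, ...), one argument or row to a line, values as JSON. send_rows: Moves the arm, as the interface text tells. Its arguments: {"type":"object","properties":{"steps":{"type":"array"},"claw":{"type":"number"},"newtons":{"type":"number"}},"required":["steps"]}

```bash
ls; mkdir -p pics
python3 - <<'E'
from rig import env
import cv2
print(env.state())
for n in ("scene","top","wrist"):
    im=env.snapshot(n); cv2.imwrite(f"pics/{n}0.png",im)
    c=env.get_calibration(n); print(n,{k:(v if k!='T' else [[round(float(a),4) for a in r] for r in v]) for k,v in c.items()})
E
```

```text
pics
{'time_s': 0.0, 'joint_positions': array([ 1.16808926e+00,  2.64706794e-01,  1.60534388e+00, -3.25291802e-05,
        1.27371224e+00, -3.69291011e-02]), 'joint_velocities': array([ 1.17087553e-03, -6.65864453e-04, -2.81969785e-04, -4.66598908e-04,
        1.91452017e-03,  8.25558048e-05]), 'tau': array([ 7.47561317e-04, -5.02134597e+01, -3.56867838e+01,  7.25755119e-02,
        2.98167940e-02, -1.52264665e-04]), 'tool_pos': array([0.24118553, 0.62968731, 0.23743552]), 'eef_rot': array([ 0.12784768,  0.69547071, -0.12935015,  0.69515754]), 'ft_force': array([ 0.13869891, -0.2030188 , -0.22742595]), 'moment': array([ 0.02577643,  0.0038385 , -0.03947483]), 'opening': 0.9998045310773557}
scene {'fx': 414.13554546209616, 'fy': 414.13554546209616, 'cx': 248.8967451926496, 'cy': 185.20616961901246, 'T': [[-0.8527, -0.4504, 0.2648, 0.8761], [0.5224, -0.7336, 0.4346, 0.5567], [-0.0014, 0.5089, 0.8608, 1.1833], [0.0, 0.0, 0.0, 1.0]]}
top {'fx': 415.6862286542716, 'fy': 415.6862286542716, 'cx': 259.7810125258603, 'cy': 195.65405074796837, 'T': [[-0.0164, 0.9882, -0.1521, 0.3983], [-0.9998, -0.015, 0.0106, 0.0197], [0.0082, 0.1523, 0.9883, 1.3212], [0.0, 0.0, 0.0, 1.0]]}
wrist {'fx': 316.43758027667764, 'fy': 316.43758027667764, 'cx': 260.79362186966705, 'cy': 191.31342366201312, 'T': [[0.3582, -0.901, -0.2446, 0.1785], [0.9336, 0.345, 0.0963, 0.6542], [-0.0024, -0.2628, 0.9648, 0.3845], [0.0, 0.0, 0.0, 1.0]]}
```

View pics/scene0.png

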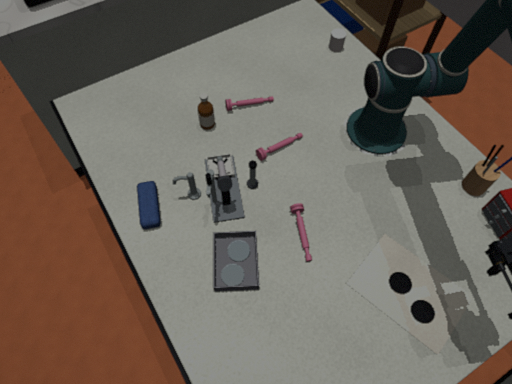

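View pics/top0.png

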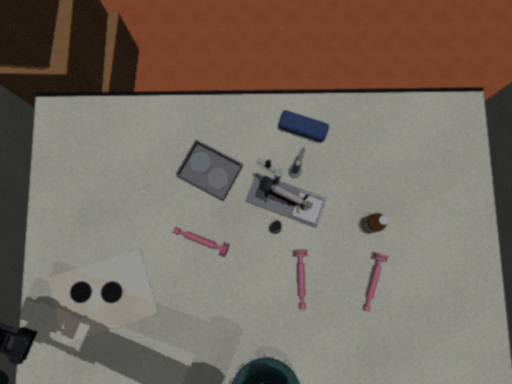

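View pics/wrist0.png

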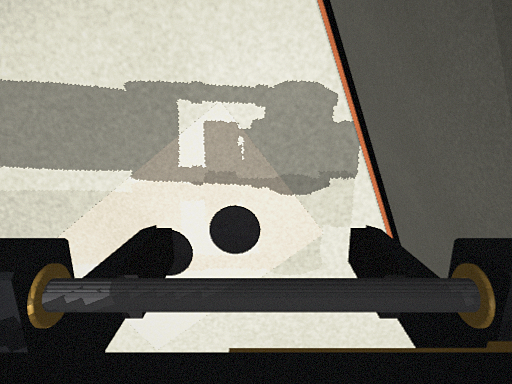

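Run:
```python
from rig import env
import numpy as np
for n in ("scene","top"):
    for q in ("rest","spindle_center","spindle_wheel","spindle_plain","keeper","keeper_handle","seat_low","spout","pillar","bottle","jobtray","case"):
        try: r=env.look_for(n,q)
        except Exception as e: print(q,e); continue
        print(n,q,[(np.round(d['at'],4).tolist(),round(d['confidence'],2)) for d in r][:4])
print(env.state()['time_s'])
```

```text
scene rest [([0.6028, -0.0292, 0.0072], 0.95)]
scene spindle_center [([0.4597, 0.1886, 0.0206], 0.82), ([0.3654, -0.1116, 0.0225], 0.69), ([0.348, -0.3369, 0.0205], 0.67), ([0.6083, -0.0145, 0.1474], 0.57)]
scene spindle_wheel [([0.3666, -0.1083, 0.0212], 0.91), ([0.4632, 0.1825, 0.0238], 0.76), ([0.3412, -0.3402, 0.0225], 0.73), ([0.6055, -0.0153, 0.1465], 0.71)]
scene spindle_plain [([0.4648, 0.187, 0.0266], 0.97), ([0.3662, -0.1121, 0.0248], 0.79), ([0.3423, -0.3342, 0.0215], 0.77), ([0.6057, -0.0144, 0.1421], 0.62)]
scene keeper [([0.6676, -0.0072, 0.1808], 0.44)]
scene keeper_handle [([0.6684, -0.0103, 0.1874], 0.56)]
scene seat_low [([0.6079, -0.0288, 0.008], 0.82)]
scene spout [([0.6926, -0.0972, 0.0685], 0.75)]
scene pillar [([0.5063, -0.034, 0.0623], 0.74), ([0.6666, -0.0063, 0.1899], 0.36)]
scene bottle [([0.5143, -0.3252, 0.0826], 0.63), ([0.508, -0.0323, 0.0619], 0.34)]
scene jobtray [([0.6081, -0.0296, 0.0104], 0.72), ([0.6892, 0.1705, 0.0105], 0.69)]
scene case [([0.8338, -0.1225, 0.0432], 0.62)]
top rest [([0.5834, -0.0694, 0.0095], 0.69), ([0.4947, -0.0345, 0.0466], 0
[... 196 characters left out ...]
0.1346], 0.87), ([0.4621, 0.1793, 0.0228], 0.76), ([0.3377, -0.3389, 0.0219], 0.72), ([0.3457, -0.1104, 0.0287], 0.57)]
top spindle_plain [([0.4586, 0.1837, 0.0264], 0.95), ([0.5937, -0.0509, 0.1332], 0.77), ([0.3393, -0.3364, 0.0243], 0.75), ([0.3462, -0.1169, 0.0262], 0.56)]
top keeper []
top keeper_handle [([0.6524, -0.0164, 0.1809], 0.6)]
top seat_low [([0.5855, -0.0689, 0.0108], 0.85)]
top spout [([0.5952, -0.0516, 0.1345], 0.75), ([0.6792, -0.1057, 0.0731], 0.71), ([0.5862, -0.0692, 0.0117], 0.3)]
top pillar []
top bottle [([0.5008, -0.3309, 0.0975], 0.73), ([0.6804, -0.1057, 0.0723], 0.24)]
top jobtray [([0.6882, 0.1688, 0.0115], 0.69)]
top case [([0.8181, -0.134, 0.0448], 0.91)]
1.35
```

Run:
```python
import cv2
a=cv2.imread("pics/top0.png")[130:250,160:400]; cv2.imwrite("pics/top0z.png",cv2.resize(a,None,fx=3.33,fy=3.33,interpolation=cv2.INTER_CUBIC))
a=cv2.imread("pics/scene0.png")[140:300,130:310]; cv2.imwrite("pics/scene0z.png",cv2.resize(a,None,fx=3.6,fy=3.6,interpolation=cv2.INTER_CUBIC))
```

```text
(no output)
```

View pics/top0z.png

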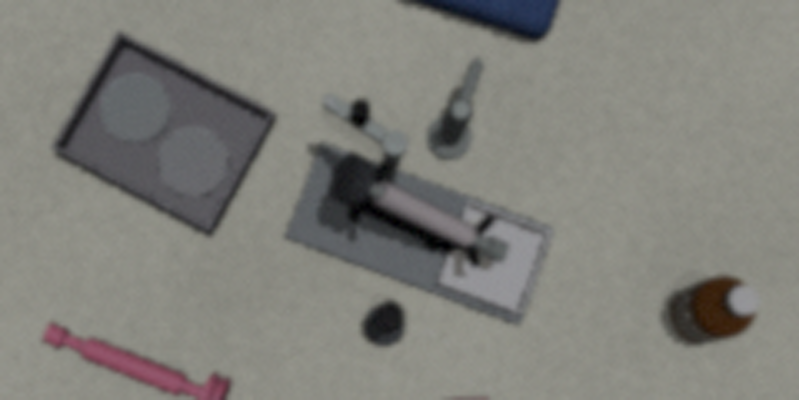

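View pics/scene0z.png

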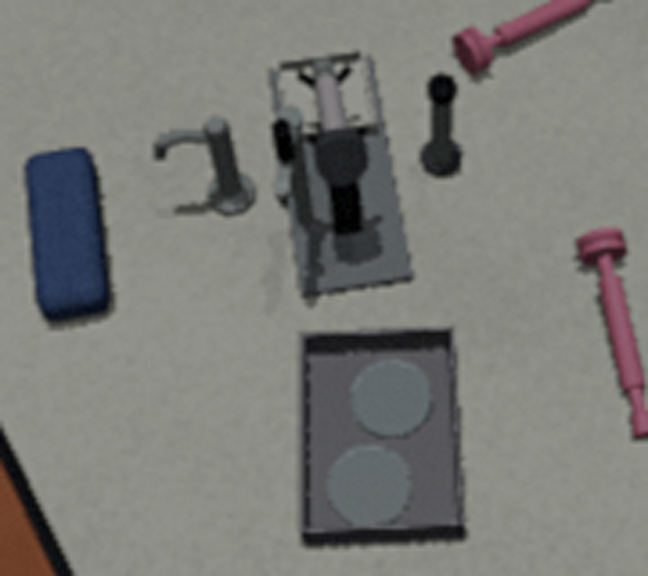

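```bash
cat > h.py <<'E'
import numpy as np, cv2
from scipy.spatial.transform import Rotation as R
from scipy.optimize import least_squares
def proj(c,P):
    P=np.atleast_2d(P); T=np.array(c['T']); p=(P-T[:3,3])@T[:3,:3]
    return np.c_[c['cx']+c['fx']*p[:,0]/-p[:,2], c['cy']-c['fy']*p[:,1]/-p[:,2]]
def unproj(c,uv,z):
    uv=np.atleast_2d(uv); T=np.array(c['T'])
    d=np.c_[(uv[:,0]-c['cx'])/c['fx'],-(uv[:,1]-c['cy'])/c['fy'],-np.ones(len(uv))]@T[:3,:3].T
    o=T[:3,3]; return o+d*((z-o[2])/d[:,2])[:,None]
def restT(p): # x,y,yaw : rest axes to world
    c,s=np.cos(p[2]),np.sin(p[2]); return np.array([[c,-s,0],[s,c,0],[0,0,1]]),np.array([p[0],p[1],0])
def r2w(p,P):
    A,t=restT(p); return np.atleast_2d(P)@A.T+t
E
python3 - <<'E'
from h import *
from rig import env
c=env.get_calibration("top")
z=np.array([[313,150],[550,230],[520,323],[288,237]])/3.333+[160,130]
w=unproj(c,z,0.01); print(w.round(4), np.linalg.norm(np.diff(w,axis=0),axis=1))
cs=env.get_calibration("scene")
zs=np.array([[374,57],[412,276],[304,297]])/3.6+[130,140]
print(unproj(cs,zs,0.01).round(4))
# uphill dir
print(w.mean(0))
s=env.state(); print(R.from_quat(s['eef_rot']).as_matrix().round(3), s['joint_positions'].round(3))
C=np.array(env.get_calibration('wrist')['T']);Rt=R.from_quat(s['eef_rot']).as_matrix()
print((Rt.T@(C[:3,3]-s['tool_pos'])).round(4),(Rt.T@C[:3,:3]).round(3))
E
```

```text
[[ 0.6676  0.0234  0.01  ]
 [ 0.5861 -0.2024  0.01  ]
 [ 0.4976 -0.1703  0.01  ]
 [ 0.5832  0.0485  0.01  ]] [0.24004212 0.09420632 0.23499601]
[[ 0.4978 -0.1626  0.01  ]
 [ 0.5872  0.0552  0.01  ]
 [ 0.6776  0.0235  0.01  ]]
[ 0.58362459 -0.07516531  0.01      ]
[[-0.     0.358  0.934]
 [ 0.     0.934 -0.358]
 [-1.     0.    -0.   ]] [ 1.168  0.264  1.604  0.     1.274 -0.037]
[-0.1468  0.     -0.0673] [[ 0.001  0.263 -0.965]
 [ 1.     0.     0.001]
 [ 0.001 -0.965 -0.263]]
```

>>> send_rows(
  steps=[
    [-123, -514, 573, 89, 0, 0],
    [-123, -514, 573, 89, 0, 0],
    [-123, -514, 573, 89, 0, 0],
    [-123, -514, 573, 89, 0, 0],
    [-123, -514, 573, 89, 0, 0],
    [-123, -514, 573, 89, 0, 0],
    [-123, -514, 573, 89, 0, 0],
    [-123, -514, 573, 89, 0, 0],
    [-123, -514, 573, 89, 0, 0],
    [-123, -514, 573, 89, 0, 0],
    [-123, -514, 573, 89, 0, 0],
    [-123, -514, 573, 89, 0, 0],
  ],
)

```text
time_s: 2.85
tool_pos: [0.58, -0.0306, 0.3577]
eef_rot: [0.579, 0.406, -0.579, 0.406]
ft_force: [1.1, 0.4, -0.2]
opening: 1.001
```

Run:
```python
from h import *
from rig import env
s=env.state(); print(s['time_s'],s['joint_positions'].round(4).tolist(),s['tool_pos'].round(4),s['joint_velocities'].round(2)); print(R.from_quat(s['eef_rot']).as_matrix().round(3))
```

```text
2.85 [-0.0958, 0.0344, 1.6499, 0.0003, 1.4564, 0.2528] [ 0.58   -0.0306  0.3577] [-0.75  0.43 -0.58  0.    0.14 -0.75]
[[ 0.001  0.94  -0.342]
 [ 0.    -0.342 -0.94 ]
 [-1.     0.001 -0.001]]
```

>>> send_rows(
  steps=[
    [0, 0, 0, 0, 0, 0],
    [0, 0, 0, 0, 0, 0],
  ],
)

```text
time_s: 3.1
tool_pos: [0.5791, -0.0285, 0.3567]
eef_rot: [-0.579, -0.406, 0.579, -0.405]
ft_force: [-0.1, 0.2, 0.0]
opening: 1.002
```

Run:
```python
from h import *
from rig import env
import json
s=env.state(); print(s['time_s'],s['joint_positions'].round(4).tolist(),s['tool_pos'].round(4),s['joint_velocities'].round(2)); print(R.from_quat(s['eef_rot']).as_matrix().round(3))
c=env.get_calibration("wrist"); im=env.snapshot("wrist"); cv2.imwrite("pics/w1.png",im)
json.dump({k:np.array(v).tolist() for k,v in c.items()},open("w1.json","w"))
cv2.imwrite("pics/w1z.png",cv2.resize(im,(800,600),interpolation=cv2.INTER_CUBIC))
for q in ("rest","spindle_center","spindle_wheel","spindle_plain","keeper_handle","keeper","spout","pillar"):
    print(q,[(np.round(d['at'],4).tolist(),round(d['confidence'],2)) for d in env.look_for("wrist",q)][:3])
```

```text
3.1 [-0.0926, 0.0337, 1.6523, 0.0007, 1.4564, 0.2565] [ 0.5791 -0.0285  0.3567] [ 0.03 -0.01  0.02 -0.   -0.   -0.  ]
[[-0.001  0.94  -0.342]
 [ 0.001 -0.342 -0.94 ]
 [-1.    -0.001 -0.   ]]
rest [([0.5979, -0.0412, 0.0128], 0.85), ([0.6553, -0.0157, 0.1794], 0.41)]
spindle_center [([0.6054, -0.0319, 0.1423], 0.93), ([0.4206, -0.1098, 0.0339], 0.89), ([0.3264, -0.3282, 0.0165], 0.76)]
spindle_wheel [([0.4541, 0.1705, 0.0275], 0.97), ([0.3351, -0.3305, 0.0137], 0.88), ([0.6038, -0.029, 0.1418], 0.84)]
spindle_plain [([0.4212, -0.1143, 0.0337], 0.91), ([0.3269, -0.3246, 0.014], 0.84), ([0.4561, 0.1649, 0.0256], 0.64)]
keeper_handle [([0.6569, -0.0163, 0.1854], 0.85)]
keeper [([0.6544, -0.0147, 0.1832], 0.58)]
spout [([0.6841, -0.1019, 0.1008], 0.67), ([0.5945, -0.0415, 0.01], 0.58)]
pillar [([0.5038, -0.0333, 0.0789], 0.66)]
```

View pics/w1z.png

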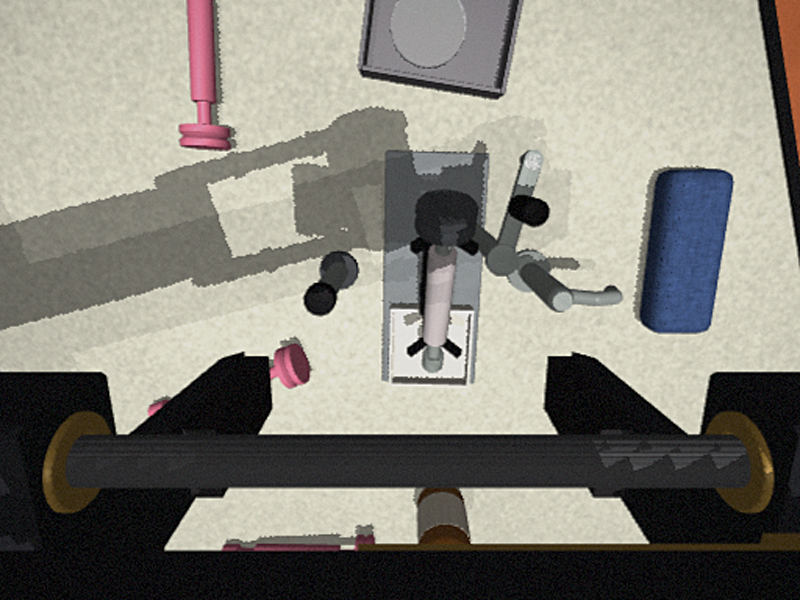

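```bash
cat > fit1.py <<'E'
from h import *
import json
c=json.load(open("w1.json")); k=1.5625
px=np.array([[384,152],[489,153],[381.5,382],[474.5,384.5],[502,260]])/k
P=np.array([[-.05,.12,.01],[.05,.12,.01],[-.05,-.12,.01],[.05,-.12,.01],[.036,.046,.182]])
f=lambda p:(proj(c,r2w(p,P))-px).ravel()
r=least_squares(f,[.585,-.072,-.345],x_scale=[.01,.01,.05])
print(r.x, np.degrees(r.x[2])); print((r.fun.reshape(-1,2)*k).round(1))
p=r.x
for s in (-.081,-.06,-.05,.05,.06,.081):
    print(s,(proj(c,r2w(p,[0,s*.866,.11+s*.5]))*k).round(1))
print('handle', (unproj(c,np.array([529,210])/k,.226)-r2w(p,[.036,.046,.226])).round(4), )
A,t=restT(p); h=(unproj(c,np.array([529,210])/k,.226)-r2w(p,[.036,.046,.226]))@A; print(h, np.degrees(np.arctan2(h[0,1],-h[0,0])))
h=(unproj(c,np.array([533,160])/k,.182)-r2w(p,[.036,.046,.182]))@A; print('tip',h, np.degrees(np.arctan2(h[0,1],-h[0,0])))
for n,u,z in(("spout",(562,301),.122),("pillar",(320,299),.125),("spoutfoot",(521,264),0.005)):
    print(n,((unproj(c,np.array(u)/k,z)-t)@A).round(4))
E
python3 fit1.py
```

```text
[ 0.58856773 -0.07557619 -0.36986769] -21.191857832841265
[[ 0.2 -1.7]
 [-0.3 -0.5]
 [ 1.  -0.7]
 [ 0.2 -1.5]
 [-0.6  2.8]]
-0.081 [[432.8 360.4]]
-0.06 [[434.  346.2]]
-0.05 [[434.6 339.1]]
0.05 [[442.1 253.4]]
0.06 [[443. 243.]]
0.081 [[445.  219.8]]
handle [[ 0.0182  0.0342 -0.    ]]
[[ 4.61478780e-03  3.85090592e-02 -2.77555756e-17]] 96.83353383443898
tip [[0.01521154 0.0657605  0.        ]] 103.02442655881568
spout [[0.0984 0.0045 0.122 ]]
pillar [[-0.0947  0.003   0.125 ]]
spoutfoot [[0.0909 0.0112 0.005 ]]
```

Run:
```python
from h import *
J=np.array([[1.16808926e+00,  2.64706794e-01,  1.60534388e+00],[-0.0926, 0.0337, 1.6523],[-0.0958, 0.0344, 1.6499]])
T=np.array([[.24118553,.62968731,.23743552],[.5791,-.0285,.3567],[.58,-.0306,.3577]])
A=[];b=[]
for j,t in zip(J,T):
    a,f=j[1],j[1]+j[2]
    A+= [[np.sin(a),np.sin(f),0],[np.cos(a),np.cos(f),1]]; b+=[np.hypot(t[0],t[1]),t[2]]
x,res,rk,sv=np.linalg.lstsq(np.array(A),np.array(b),rcond=None); print(x, np.array(A)@x-b, sv)
```

```text
[ 0.50741403  0.56673045 -0.08524502] [-1.23344837e-06 -1.66599752e-05  2.69552434e-04  3.58013458e-05
 -2.71296857e-04 -1.91413705e-05] [2.45943128 1.71275079 0.13297561]
```

```bash
cat >> h.py <<'E'
a2,a3,HL=.5074,.5667,-.0852
def fk(j,Lt,s4=1):
    M=(R.from_euler('z',j[0])*R.from_euler('y',j[1]+j[2])*R.from_euler('z',s4*j[3])*R.from_euler('y',j[4])*R.from_euler('z',j[5])).as_matrix()
    f=j[1]+j[2]; r=a2*np.sin(j[1])+a3*np.sin(f); z=HL+Lt+a2*np.cos(j[1])+a3*np.cos(f)
    Rt=np.c_[M[:,2],-M[:,0],-M[:,1]]
    return np.array([r*np.cos(j[0]),r*np.sin(j[0]),z])+Lt*Rt[:,0],Rt
LO=np.array([-2.63,-.94,.31,-1.31,0,-2.55]);HI=np.array([2.63,2.18,2.57,4.45,2.66,2.55])
def ik(t,Rt,Lt,s4=1):
    w=t-Lt*Rt[:,0]; j1=np.arctan2(w[1],w[0]); r=np.hypot(w[0],w[1]); z=w[2]-HL-Lt
    D=r*r+z*z; c3=(D-a2*a2-a3*a3)/(2*a2*a3); 
    if abs(c3)>1: return None
    j3=np.arccos(c3); j2=np.arctan2(r,z)-np.arctan2(a3*np.sin(j3),a2+a3*np.cos(j3))
    M=np.c_[-Rt[:,1],-Rt[:,2],Rt[:,0]]
    W=(R.from_euler('z',j1)*R.from_euler('y',j2+j3)).as_matrix().T@M
    e=R.from_matrix(W).as_euler('ZYZ')
    return np.array([j1,j2,j3,s4*e[0],e[1],e[2]])
E
cat > plan.py <<'E'
from h import *
p=np.array([.58857,-.07558,-.36987]); A,t=restT(p)
d=A@[0,.8660,.5]; n=A@[0,-.5,.8660]; x=A@[1.,0,0]
def tool(sign,roll,beta): # sign: tool y=sign*x ; approach -n rolled about d, pitched about x
    a=R.from_rotvec(np.radians(roll)*d).apply(R.from_rotvec(np.radians(beta)*x).apply(-n)); 
    y=R.from_rotvec(np.radians(roll)*d).apply(sign*x)
    return np.c_[a,y,np.cross(a,y)]
if __name__=="__main__":
    g=t+np.array([0,0,.11])
    for Lt in (.2,.3,.4):
        for lift in (0,.12):
          for s in (1,-1):
            Rt=tool(s,0,0); q=ik(g+n*lift+.019*Rt[:,0],Rt,Lt)
            print(Lt,lift,s,np.degrees(q).round(0),((q>LO)&(q<HI)).all())
    print(np.degrees(LO),np.degrees(HI))
E
python3 plan.py
```

```text
0.2 0 1 [-16.  14. 113.  37.  56. -17.] True
0.2 0 -1 [-16.  14. 113.  37.  56. 163.] False
0.2 0.12 1 [-22.   7. 108.  33.  68. -14.] True
0.2 0.12 -1 [-22.   7. 108.  33.  68. 166.] False
0.3 0 1 [-21.  15. 113.  36.  57. -21.] True
0.3 0 -1 [-21.  15. 113.  36.  57. 159.] False
0.3 0.12 1 [-27.   9. 109.  32.  69. -19.] True
0.3 0.12 -1 [-27.   9. 109.  32.  69. 161.] False
0.4 0 1 [-26.  16. 113.  36.  59. -26.] True
0.4 0 -1 [-26.  16. 113.  36.  59. 154.] False
0.4 0.12 1 [-32.  10. 109.  31.  71. -24.] True
0.4 0.12 -1 [-32.  10. 109.  31.  71. 156.] False
[-150.68790012  -53.85803274   17.76169165  -75.05747116    0.
 -146.10423776] [150.68790012 124.90479934 147.25015335 254.96621883 152.4067735
 146.10423776]
```

Run:
```python
from plan import *
g=t+np.array([0,0,.11])
for Lt in (.2,.4):
  for s,b0 in ((1,1),(-1,-1)):
    for beta in (-20,0,20):
      for roll in (-40,-20,0,20,40):
        Rt=tool(s,roll,b0*beta); q=ik(g+.019*Rt[:,0],Rt,Lt)
        print(Lt,s,'b',b0*beta,'roll',roll,np.degrees(q).round(0),((q>LO+.05)&(q<HI-.05)).all(), Rt[:,0].round(2))
```

```text
0.2 1 b -20 roll -40 [ -6.   6. 124. -25.  14.  55.] True [ 0.59 -0.16 -0.79]
0.2 1 b -20 roll -20 [ -9.   9. 118.   7.  33.  16.] True [ 0.35  0.02 -0.94]
0.2 1 b -20 roll 0 [-10.  14. 111.  12.  54.   4.] True [ 0.06  0.16 -0.98]
0.2 1 b -20 roll 20 [-11.  20. 104.  12.  74.  -3.] True [-0.25  0.25 -0.94]
0.2 1 b -20 roll 40 [-10.  27.  97.  10.  92. -10.] True [-0.54  0.28 -0.79]
0.2 1 b 0 roll -40 [-12.   6. 127.  89.  16. -62.] True [ 0.74  0.12 -0.66]
0.2 1 b 0 roll -20 [-15.   9. 120.  48.  35. -25.] True [ 0.49  0.31 -0.81]
0.2 1 b 0 roll 0 [-16.  14. 113.  37.  56. -17.] True [ 0.18  0.47 -0.87]
0.2 1 b 0 roll 20 [-16.  21. 105.  31.  76. -14.] True [-0.15  0.56 -0.81]
0.2 1 b 0 roll 40 [-15.  28.  98.  27.  95. -13.] True [-0.46  0.59 -0.66]
0.2 1 b 20 roll -40 [-18.  10. 128. 105.  40. -83.] True [ 0.8   0.39 -0.45]
0.2 1 b 20 roll -20 [-20.  12. 121.  75.  49. -52.] True [ 0.57  0.57 -0.59]
0.2 1 b 20 roll 0 [-21.  17. 114.  58.  65. -34.] True [ 0.28  0.71 -0.64]
0.2 1 b 20 roll 20 [-20.  23. 107.  49.  82. -23.] True [-0.03  0.8  -0.59]
0.2 1 b 20 roll 40 [-19.  30. 100
[... 2857 characters left out ...]
ll -20 [-26.   5. 130.  54.  38. 139.] True [ 0.49  0.31 -0.81]
0.4 -1 b 0 roll 0 [-26.  16. 113.  36.  59. 154.] False [ 0.18  0.47 -0.87]
0.4 -1 b 0 roll 20 [-24.  30.  97.  27.  79. 160.] False [-0.15  0.56 -0.81]
0.4 -1 b 0 roll 40 [-21.  44.  80.  23.  99. 163.] False [-0.46  0.59 -0.66]
0.4 -1 b -20 roll -40 [ -2.  -3. 139. -48.  11. -99.] True [ 0.59 -0.16 -0.79]
0.4 -1 b -20 roll -20 [ -10.    2.  127.    9.   31. -168.] False [ 0.35  0.02 -0.94]
0.4 -1 b -20 roll 0 [ -14.   13.  112.   12.   54. -180.] False [ 0.06  0.16 -0.98]
0.4 -1 b -20 roll 20 [-14.  26.  96.  11.  76. 174.] False [-0.25  0.25 -0.94]
0.4 -1 b -20 roll 40 [-13.  40.  81.   9.  96. 169.] False [-0.54  0.28 -0.79]
```

```bash
cat > mv.py <<'E'
from plan import *
from rig import env
def rel(tp,Rt):
    s=env.state(); Rc=R.from_quat(s['eef_rot']).as_matrix()
    sh=Rc.T@(tp-s['tool_pos'])*1000; rv=np.degrees(R.from_matrix(Rc.T@Rt).as_rotvec())
    print("t",s['time_s'],"rel",sh.round(1).tolist(),rv.round(1).tolist()); return sh,rv
def stat():
    s=env.state(); print("t",round(s['time_s'],2),"j",np.degrees(s['joint_positions']).round(1).tolist(),"pos",s['tool_pos'].round(4).tolist(),"f",s['ft_force'].round(1).tolist(),"op",round(s['opening'],3)); return s
g0=t+np.array([0,0,.11])
E
python3 - <<'E'
from mv import *
Rt=tool(1,0,-20); rel(g0+n*.10+.019*Rt[:,0],Rt); print(Rt.round(3))
E
```

```text
t 3.55 rel [179.3, 24.0, 88.3] [1.3, 10.0, 0.1]
[[ 0.063  0.932 -0.356]
 [ 0.162 -0.361 -0.918]
 [-0.985  0.    -0.174]]
```

>>> send_rows(
  steps=[
    [60, 24, 88, 1.3, 10, 0],
    [60, 24, 88, 1.3, 10, 0],
    [120, 24, 88, 1.3, 10, 0],
    [179, 24, 88, 1.3, 10, 0],
    [179, 24, 88, 1.3, 10, 0],
    [179, 24, 88, 1.3, 10, 0],
  ],
)

```text
time_s: 4.3
tool_pos: [0.5732, -0.1197, 0.1802]
eef_rot: [0.632, 0.433, -0.53, 0.363]
ft_force: [0.3, 0.2, 0.4]
opening: 0.997
```

Run:
```python
from mv import *
import json
s=stat(); print(R.from_quat(s['eef_rot']).as_matrix().round(3))
for s4 in (1,-1):
  f=lambda L:fk(s['joint_positions'],L[0],s4)[0]-s['tool_pos']
  r=least_squares(f,[.3]); print(s4,r.x,r.fun.round(4),fk(s['joint_positions'],.3,s4)[1].round(3).tolist())
c=env.get_calibration("wrist"); im=env.snapshot("wrist")
json.dump({k:np.array(v).tolist() for k,v in c.items()},open("w2.json","w"))
cv2.imwrite("pics/w2.png",im)
cv2.imwrite("pics/w2z.png",cv2.resize(im,(800,600),interpolation=cv2.INTER_CUBIC))
k=1.5625
for sx in (-.09,-.072,-.05,0,.05,.072,.09): print(sx,(proj(c,g0+d*sx)*k).round(1))
```

```text
t 4.3 j [-20.1, 7.5, 107.9, 11.1, 64.8, -3.6] pos [0.5732, -0.1197, 0.1802] f [0.3, 0.2, 0.4] op 0.997
[[ 0.063  0.932 -0.357]
 [ 0.162 -0.362 -0.918]
 [-0.985  0.    -0.174]]
1 [0.48235376] [ 0.0009 -0.0005  0.0019] [[0.063, 0.932, -0.357], [0.162, -0.362, -0.918], [-0.985, 0.0, -0.174]]
-1 [-0.47668568] [-0.0031 -0.0001 -0.0127] [[-0.056, 0.978, -0.199], [-0.165, -0.205, -0.965], [-0.985, -0.021, 0.173]]
-0.09 [[404.5 382.9]]
-0.072 [[404.4 358.9]]
-0.05 [[404.2 327. ]]
0 [[403.6 240.9]]
0.05 [[402.9 129.4]]
0.072 [[402.6  69.3]]
0.09 [[402.2  13.5]]
```

View pics/w2z.png

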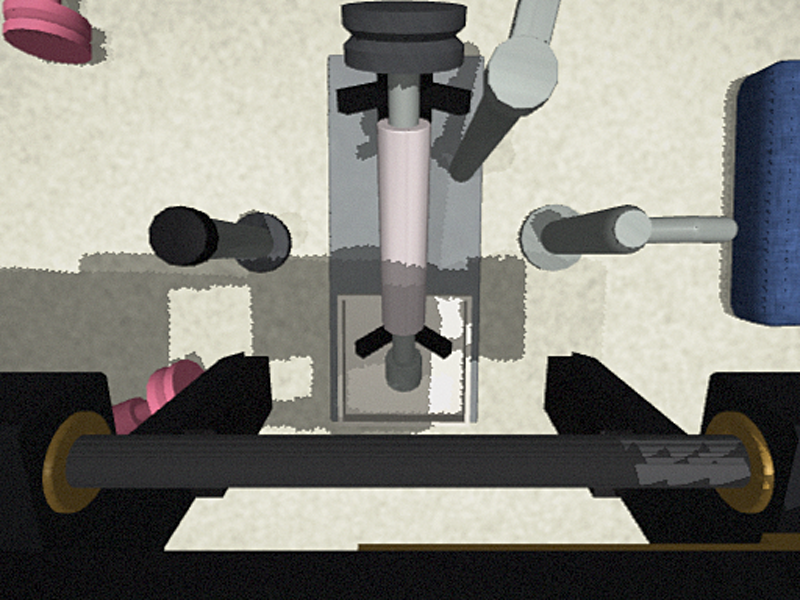

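Run:
```python
from plan import *
import json
c=json.load(open('w2.json'));k=1.5625;g0=t+np.array([0,0,.11])
for sh in (0,-.003,-.006):
  o=[]
  for s,r in ((.072,.022),(.05,.011),(-.05,.011),(-.072,.010),(-.09,.010)):
    a=np.linspace(0,6.283,60); P=np.array([g0+d*(s+sh)+r*(np.cos(q)*x+np.sin(q)*n) for q in a]); uv=proj(c,P)*k
    o.append((s,uv[:,1].min().round(0),uv[:,1].max().round(0),uv[:,0].min().round(0),uv[:,0].max().round(0)))
  print(sh,o)
# forks
for s in (-.06,.06): print((proj(c,[g0+d*s+.0115*n+.02*x,g0+d*s+.0115*n-.02*x])*k).round(0))
```

```text
0 [(0.072, np.float64(59.0), np.float64(82.0), np.float64(343.0), np.float64(462.0)), (0.05, np.float64(122.0), np.float64(138.0), np.float64(375.0), np.float64(431.0)), (-0.05, np.float64(314.0), np.float64(341.0), np.float64(383.0), np.float64(426.0)), (-0.072, np.float64(347.0), np.float64(372.0), np.float64(386.0), np.float64(423.0)), (-0.09, np.float64(370.0), np.float64(396.0), np.float64(387.0), np.float64(422.0))]
-0.003 [(0.072, np.float64(67.0), np.float64(92.0), np.float64(344.0), np.float64(462.0)), (0.05, np.float64(129.0), np.float64(146.0), np.float64(375.0), np.float64(430.0)), (-0.05, np.float64(319.0), np.float64(345.0), np.float64(383.0), np.float64(425.0)), (-0.072, np.float64(351.0), np.float64(376.0), np.float64(386.0), np.float64(423.0)), (-0.09, np.float64(374.0), np.float64(400.0), np.float64(387.0), np.float64(422.0))]
-0.006 [(0.072, np.float64(74.0), np.float64(101.0), np.float64(344.0), np.float64(461.0)), (0.05, np.float64(136.0), np.float64(154.0), np.float64(376.0), np.float64(430.0)), (-0.05, np.float64(323.0), np.float64(350.0), np.float64(383.0), np.float64(425.0)), (-0.072, np.float64(355.0), np.float64(380.0), np.float64(386.0), np.float64(423.0)), (-0.09, np.float64(378.0), np.float64(404.0), np.float64(387.0), np.float64(422.0))]
[[444. 357.]
 [365. 357.]]
[[457. 111.]
 [348. 111.]]
```

Run:
```python
from plan import *
import json
k=1.5625
c1=json.load(open("w1.json"));c2=json.load(open("w2.json"))
P1=np.array([[-.05,.12,.01],[.05,.12,.01],[-.05,-.12,.01],[.05,-.12,.01],[.036,.046,.182]])
x1=np.array([[384,152],[489,153],[381.5,382],[474.5,384.5],[502,260]])/k
P2=np.array([[-.05,.12,.01],[-.05,-.12,.01],[.05,-.12,.01],[.036,.046,.182]])
x2=np.array([[328,55],[331,420],[478,422],[521,70]])/k
f2=lambda p:(proj(c2,r2w(p,P2))-x2).ravel()
f1=lambda p:(proj(c1,r2w(p,P1))-x1).ravel()
for f in (f1,f2,lambda p:np.r_[f1(p),f2(p)]):
    r=least_squares(f,[.585,-.072,-.345],x_scale=[.01,.01,.05]); print(r.x.round(4),(r.fun.reshape(-1,2)*k).round(1).tolist())
im=cv2.imread('pics/w2.png')
crop=im[0:270,190:360]; cv2.imwrite('pics/w2c.png',cv2.resize(crop,None,fx=2.2,fy=2.2,interpolation=cv2.INTER_CUBIC))
```

```text
[ 0.5886 -0.0756 -0.3699] [[0.2, -1.7], [-0.3, -0.5], [1.0, -0.7], [0.2, -1.5], [-0.6, 2.8]]
[ 0.5895 -0.0735 -0.37  ] [[-2.3, -4.2], [0.5, -0.6], [0.9, -2.8], [0.5, 3.5]]
[ 0.5893 -0.074  -0.3698] [[0.3, -3.6], [-0.1, -2.4], [1.1, -2.1], [0.3, -2.9], [-0.3, 0.3], [-2.4, -3.3], [0.5, 0.2], [0.9, -2.0], [0.3, 5.3]]
```

View pics/w2c.png

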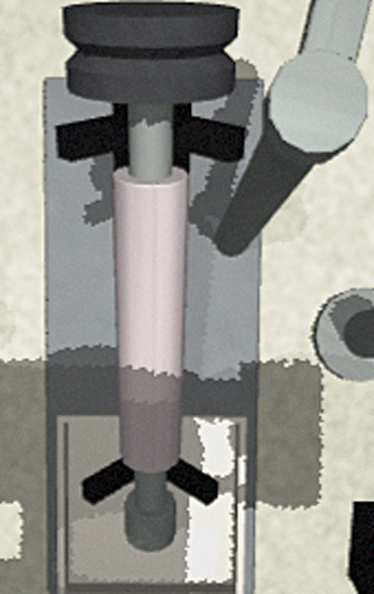

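```bash
sed -i 's/p=np.array(\[.58857,-.07558,-.36987\])/p=np.array([.5893,-.0740,-.3698])/' plan.py
python3 - <<'E'
from mv import *
Lt=.4824
for beta in (10,15,20,25):
  for roll in (0,-10,-20):
    for nm,s,b,r in (('pick',1,-beta,0),('place',-1,beta,roll)):
      for lift in (0,.15):
        Rt=tool(s,r,b); q=ik(g0+n*lift+.019*Rt[:,0],Rt,Lt)
        print(nm,b,r,lift,np.degrees(q).round(0),((q>LO+.05)&(q<HI-.05)).all())
E
```

```text
pick -10 0 0 [-23.  14. 113.  24.  56. -16.] True
pick -10 0 0.15 [-30.   7. 106.  21.  71. -16.] True
place 10 0 0 [-36.  23. 112.  43.  65. 139.] True
place 10 0 0.15 [-43.  15. 106.  37.  79. 144.] False
pick -10 0 0 [-23.  14. 113.  24.  56. -16.] True
pick -10 0 0.15 [-30.   7. 106.  21.  71. -16.] True
place 10 -10 0 [-38.  16. 122.  52.  57. 129.] True
place 10 -10 0.15 [-46.   8. 115.  43.  71. 138.] True
pick -10 0 0 [-23.  14. 113.  24.  56. -16.] True
pick -10 0 0.15 [-30.   7. 106.  21.  71. -16.] True
place 10 -20 0 [-40.  12. 131.  64.  50. 116.] True
place 10 -20 0.15 [-48.   2. 124.  51.  64. 129.] True
pick -15 0 0 [-19.  13. 113.  18.  55.  -8.] True
pick -15 0 0.15 [-26.   6. 106.  16.  70. -11.] True
place 15 0 0 [-39.  26. 112.  47.  68. 134.] True
place 15 0 0.15 [-45.  18. 105.  41.  82. 140.] True
pick -15 0 0 [-19.  13. 113.  18.  55.  -8.] True
pick -15 0 0.15 [-26.   6. 106.  16.  70. -11.] True
place 15 -10 0 [-41.  20. 121.  55.  61. 124.] True
place 15 -10 0.15 [-48.  12. 114.  47.  74. 133.] True
pick -15 0 0 [-19.  13. 113.  18.  55.  -8.] True
pick -1
[... 704 characters left out ...]
68.  60. 105.] True
place 20 -20 0.15 [-54.  10. 122.  57.  72. 118.] True
pick -25 0 0 [-11.  13. 111.   6.  55.   7.] True
pick -25 0 0.15 [-18.   5. 105.   5.  69.   1.] True
place 25 0 0 [-43.  33. 109.  52.  75. 126.] True
place 25 0 0.15 [-50.  25. 104.  46.  87. 134.] True
pick -25 0 0 [-11.  13. 111.   6.  55.   7.] True
pick -25 0 0.15 [-18.   5. 105.   5.  69.   1.] True
place 25 -10 0 [-46.  28. 118.  59.  69. 115.] True
place 25 -10 0.15 [-53.  19. 113.  52.  81. 125.] True
pick -25 0 0 [-11.  13. 111.   6.  55.   7.] True
pick -25 0 0.15 [-18.   5. 105.   5.  69.   1.] True
place 25 -20 0 [-48.  26. 126.  69.  65. 101.] True
place 25 -20 0.15 [-56.  15. 121.  59.  76. 114.] True
```

Run:
```python
from mv import *
Rt=tool(1,0,-20); rel(g0+.019*Rt[:,0],Rt)
Lt=.4824
for ang in range(0,181,15):
    Q=R.from_rotvec(-np.radians(ang)*n).as_matrix()@Rt
    q=ik(g0+.12*n+.019*Q[:,0],Q,Lt); print(ang,np.degrees(q).round(0),((q>LO+.05)&(q<HI-.05)).all())
```

```text
t 4.35 rel [97.7, -2.7, -35.2] [-0.0, -0.0, -0.2]
0 [-21.   7. 107.  11.  66.  -4.] True
15 [-21.  11. 103.  11.  72.  10.] True
30 [-22.  16.  98.  12.  77.  22.] True
45 [-24.  20.  94.  14.  82.  34.] True
60 [-26.  23.  91.  17.  86.  46.] True
75 [-29.  26.  89.  20.  89.  57.] True
90 [-32.  28.  88.  24.  91.  69.] True
105 [-34.  29.  89.  27.  92.  80.] True
120 [-37.  30.  90.  31.  91.  91.] True
135 [-40.  29.  93.  35.  90. 102.] True
150 [-42.  28.  97.  38.  88. 113.] True
165 [-45.  26. 101.  41.  85. 124.] True
180 [-46.  23. 106.  44.  82. 136.] True
```

>>> send_rows(
  steps=[
    [25, -2.7, -9, 0, 0, 0],
    [50, -2.7, -18, 0, 0, 0],
    [70, -2.7, -25, 0, 0, 0],
    [85, -2.7, -31, 0, 0, 0],
    [94, -2.7, -34, 0, 0, 0],
    [97.7, -2.7, -35.2, 0, 0, 0],
    [97.7, -2.7, -35.2, 0, 0, 0],
  ],
)

```text
time_s: 5.22
tool_pos: [0.5881, -0.0705, 0.088]
eef_rot: [0.632, 0.433, -0.531, 0.362]
ft_force: [0.3, 0.7, 0.7]
opening: 1.0
```

Run:
```python
from mv import *
Rt=tool(1,0,-20); stat(); rel(g0+.019*Rt[:,0],Rt)
im=env.snapshot("wrist")
cv2.imwrite("pics/w3z.png",cv2.resize(im,(800,600),interpolation=cv2.INTER_CUBIC))
im=env.snapshot("scene")[120:260,150:300]; cv2.imwrite("pics/s3z.png",cv2.resize(im,None,fx=4,fy=4,interpolation=cv2.INTER_CUBIC))
```

```text
t 5.22 j [-15.0, 13.3, 111.8, 12.2, 54.5, -0.8] pos [0.5881, -0.0705, 0.088] f [0.3, 0.7, 0.7] op 1.0
t 5.225 rel [-3.1, 2.4, -1.1] [-0.1, 0.0, 0.1]
```

View pics/w3z.png

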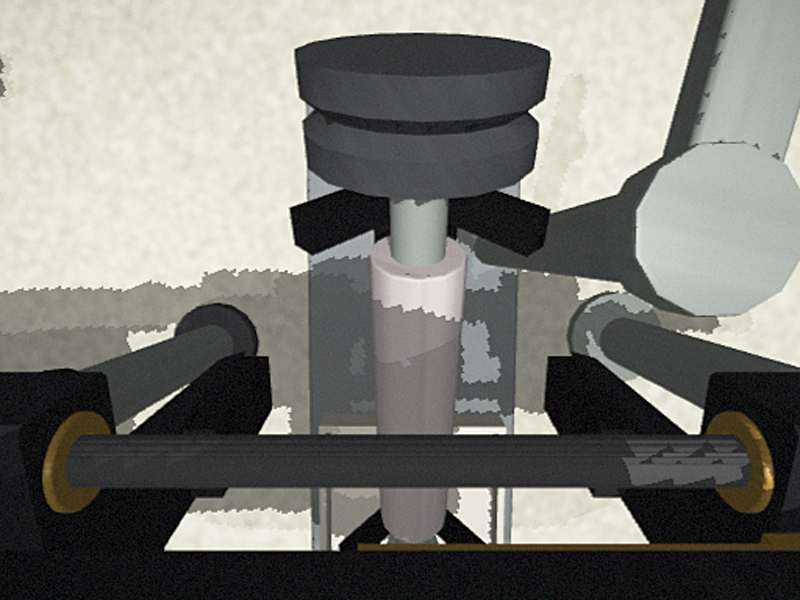

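View pics/s3z.png

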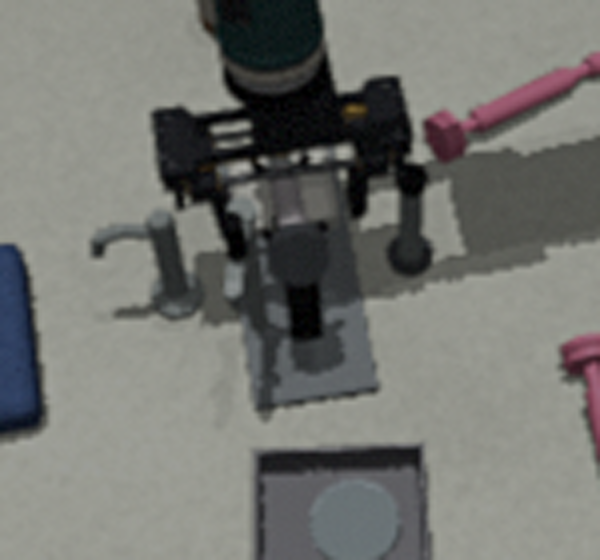

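Run:
```python
from mv import *
Rt=tool(1,0,-20)
for i in range(3):
    s=stat(); rel(g0+.019*Rt[:,0],Rt); print(fk(s['joint_positions'],.4824)[0].round(4))
    env.snapshot("top")
```

```text
t 5.33 j [-15.0, 13.3, 111.8, 12.2, 54.5, -0.8] pos [0.5883, -0.0708, 0.0885] f [-0.0, 1.4, 0.1] op 1.001
t 5.325 rel [-2.7, 2.1, -1.1] [-0.1, -0.0, 0.0]
[ 0.5908 -0.0718  0.0903]
t 5.38 j [-15.0, 13.3, 111.8, 12.3, 54.5, -0.8] pos [0.5883, -0.0708, 0.0885] f [-0.3, 0.3, -0.0] op 1.002
t 5.375 rel [-2.6, 2.1, -1.1] [-0.1, -0.0, 0.0]
[ 0.5908 -0.0718  0.0903]
t 5.42 j [-15.0, 13.3, 111.8, 12.3, 54.5, -0.8] pos [0.5883, -0.0708, 0.0885] f [0.2, -1.0, 0.7] op 1.0
t 5.425 rel [-2.6, 2.1, -1.2] [-0.1, -0.0, 0.0]
[ 0.5908 -0.0718  0.0903]
```

>>> send_rows(
  steps=[
    [-2.6, 2.1, -1.1, 0, 0, 0],
    [-2.6, 2.1, -1.1, 0, 0, 0],
    [-2.6, 2.1, -1.1, 0, 0, 0],
  ],
  claw=0.3,
  newtons=40,
)

```text
time_s: 5.85
tool_pos: [0.5902, -0.0706, 0.0908]
eef_rot: [0.632, 0.433, -0.531, 0.362]
ft_force: [0.8, -0.3, 0.3]
opening: 0.682
```

Run:
```python
from mv import *
Rt=tool(1,0,-20);stat();rel(g0+.019*Rt[:,0],Rt)
im=env.snapshot("wrist")
cv2.imwrite("pics/w4z.png",cv2.resize(im,(800,600),interpolation=cv2.INTER_CUBIC))
```

```text
t 5.85 j [-14.9, 13.4, 111.4, 12.2, 54.8, -0.7] pos [0.5902, -0.0706, 0.0908] f [0.8, -0.3, 0.3] op 0.682
t 5.85 rel [-0.5, 0.3, 0.1] [-0.1, -0.0, 0.1]
```

View pics/w4z.png

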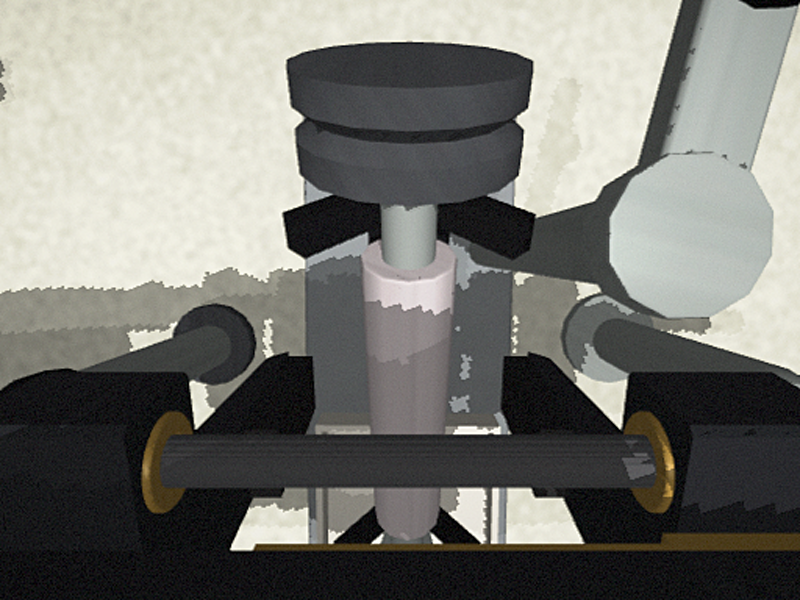

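>>> send_rows(
  steps=[
    [0, 0, 0, 0, 0, 0],
    [0, 0, 0, 0, 0, 0],
    [0, 0, 0, 0, 0, 0],
    [0, 0, 0, 0, 0, 0],
    [0, 0, 0, 0, 0, 0],
    [0, 0, 0, 0, 0, 0],
    [0, 0, 0, 0, 0, 0],
  ],
  claw=1,
  newtons=40,
)

```text
time_s: 6.78
tool_pos: [0.5901, -0.0706, 0.0906]
eef_rot: [0.632, 0.433, -0.531, 0.362]
ft_force: [1.2, -0.1, -2.2]
opening: 0.23
```

Run:
```python
from mv import *
Rt=tool(1,0,-20);s=stat();rel(g0+.019*Rt[:,0],Rt); print(s['eef_rot'].tolist(),s['tool_pos'].tolist())
im=env.snapshot("wrist");cv2.imwrite("pics/w5.png",im)
cv2.imwrite("pics/w5z.png",cv2.resize(im,(800,600),interpolation=cv2.INTER_CUBIC))
rel(g0+.019*Rt[:,0]+.12*n,Rt)
```

```text
t 6.78 j [-14.9, 13.4, 111.4, 12.2, 54.8, -0.7] pos [0.5901, -0.0706, 0.0906] f [1.2, -0.1, -2.2] op 0.23
t 6.775 rel [-0.7, 0.5, 0.0] [-0.1, 0.0, 0.1]
[0.6318988050753582, 0.43299397942978773, -0.5309942027874445, 0.36230549337267487] [0.5901178232925914, -0.07063378590474019, 0.09059598983396176]
t 6.825 rel [-113.5, 0.3, 41.1] [-0.1, 0.0, 0.1]
```

View pics/w5z.png

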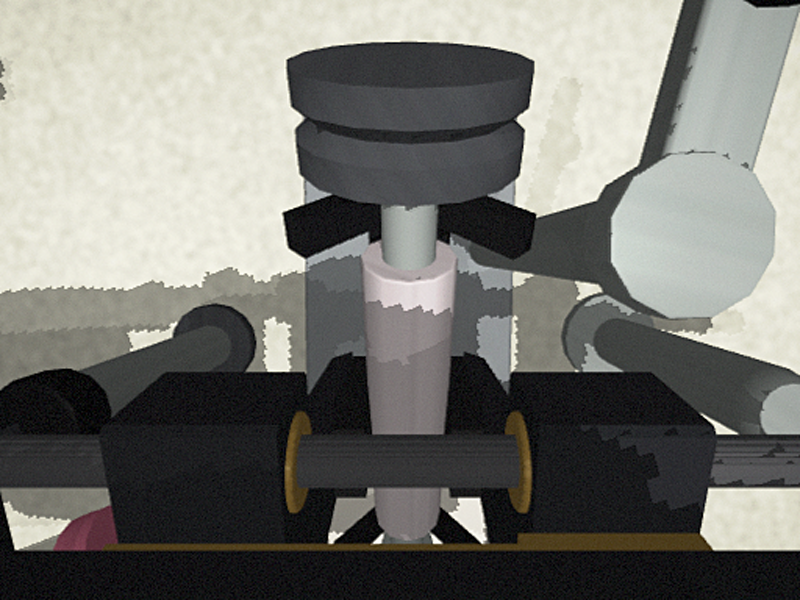

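>>> send_rows(
  steps=[
    [-9, 0, 3.3, 0, 0, 0],
    [-24, 0, 8.7, 0, 0, 0],
    [-43, 0, 15.5, 0, 0, 0],
    [-65, 0, 23.5, 0, 0, 0],
    [-87, 0, 31.5, 0, 0, 0],
    [-104, 0, 37.5, 0, 0, 0],
    [-113, 0, 41, 0, 0, 0],
    [-113, 0, 41, 0, 0, 0],
    [-113, 0, 41, 0, 0, 0],
  ],
)

```text
time_s: 7.95
tool_pos: [0.5681, -0.1262, 0.194]
eef_rot: [0.632, 0.433, -0.531, 0.362]
ft_force: [0.4, 0.2, -3.3]
opening: 0.226
```

Run:
```python
from mv import *
Rt=tool(1,0,-20);s=stat();rel(g0+.019*Rt[:,0]+.12*n,Rt)
im=env.snapshot("wrist");cv2.imwrite("pics/w6.png",im)
cv2.imwrite("pics/w6z.png",cv2.resize(im,(800,600),interpolation=cv2.INTER_CUBIC))
Rc=R.from_quat(s['eef_rot']).as_matrix()
print("n in tool",(Rc.T@n).round(4), "wristf", s['ft_force'], s['moment'])
```

```text
t 7.95 j [-20.8, 6.7, 107.3, 10.9, 66.6, -4.0] pos [0.5681, -0.1262, 0.194] f [0.4, 0.2, -3.3] op 0.226
t 7.95 rel [-1.2, 0.9, 0.1] [-0.1, -0.0, 0.2]
n in tool [-0.9397 -0.0025  0.342 ] wristf [ 0.44943693  0.21624096 -3.330686  ] [-0.27510314  0.1703133  -0.00095994]
```

View pics/w6z.png

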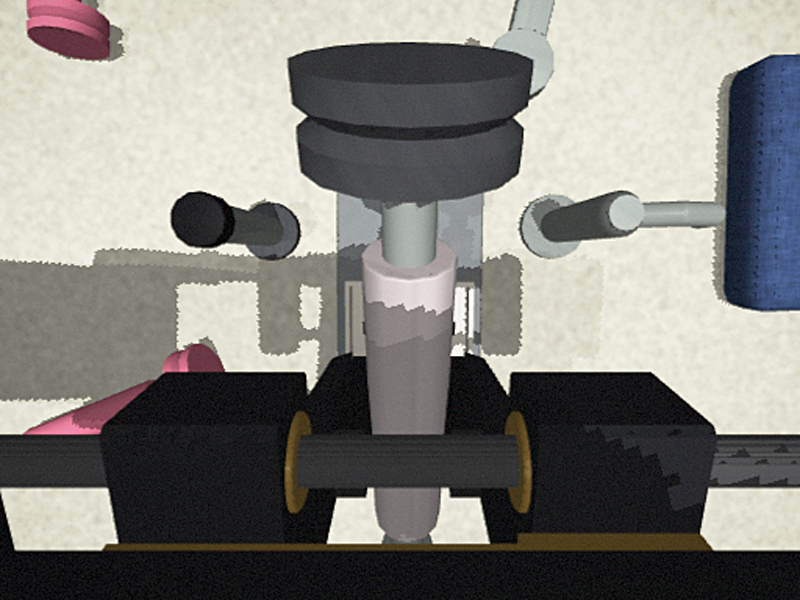

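Run:
```python
from h import *
ax=np.array([.9397,0,-.342])
for a in (10,20,30,40,50,60,70,80,90):
    Q=R.from_rotvec(np.radians(a)*ax); print(a,(19*(Q.apply([1,0,0])-[1,0,0])).round(1),(a*ax).round(1))
```

```text
10 [-0.  -1.1 -0.1] [ 9.4  0.  -3.4]
20 [-0.1 -2.2 -0.4] [18.8  0.  -6.8]
30 [-0.3 -3.2 -0.8] [ 28.2   0.  -10.3]
40 [-0.5 -4.2 -1.4] [ 37.6   0.  -13.7]
50 [-0.8 -5.  -2.2] [ 47.    0.  -17.1]
60 [-1.1 -5.6 -3.1] [ 56.4   0.  -20.5]
70 [-1.5 -6.1 -4. ] [ 65.8   0.  -23.9]
80 [-1.8 -6.4 -5. ] [ 75.2   0.  -27.4]
90 [-2.2 -6.5 -6.1] [ 84.6   0.  -30.8]
```

>>> send_rows(
  steps=[
    [0, -0.5, 0, 4.7, 0, -1.7],
    [0, -1.6, -0.2, 14.1, 0, -5.1],
    [-0.2, -2.7, -0.6, 23.5, 0, -8.6],
    [-0.4, -3.7, -1.1, 32.9, 0, -12],
    [-0.7, -4.6, -1.8, 42.3, 0, -15.4],
    [-1, -5.3, -2.6, 51.7, 0, -18.8],
    [-1.3, -5.9, -3.5, 61.1, 0, -22.2],
    [-1.6, -6.2, -4.5, 70.5, 0, -25.6],
    [-2, -6.4, -5.5, 79.9, 0, -29.1],
    [-2.2, -6.5, -6.1, 84.6, 0, -30.8],
    [-2.2, -6.5, -6.1, 84.6, 0, -30.8],
  ],
)

```text
time_s: 9.38
tool_pos: [0.5642, -0.1191, 0.1966]
eef_rot: [-0.582, -0.106, 0.751, 0.292]
ft_force: [0.2, -0.7, -3.1]
opening: 0.222
```

Run:
```python
from mv import *
s=stat()
Rp=R.from_quat([0.6318988050753582, 0.43299397942978773, -0.5309942027874445, 0.36230549337267487]).as_matrix(); tp=np.array([0.5901178232925914, -0.07063378590474019, 0.09059598983396176])
Q=R.from_rotvec(-np.pi*n).as_matrix(); Rq=Q@Rp; gp=tp-.019*Rp[:,0]; tq=gp+.019*Rq[:,0]
print(gp,tq,g0, 'g off rest axes',(A.T@(gp-g0)).round(4))
rel(tq+.12*n,Rq)
im=env.snapshot("scene")[100:260,150:330]; cv2.imwrite("pics/s7z.png",cv2.resize(im,None,fx=4,fy=3.6,interpolation=cv2.INTER_CUBIC))
```

```text
t 9.38 j [-28.8, 21.1, 95.7, 24.8, 89.7, 71.0] pos [0.5642, -0.1191, 0.1966] f [0.2, -0.7, -3.1] op 0.222
[ 0.58895649 -0.07372038  0.1093076 ] [ 0.59424765 -0.06015987  0.09709629] [ 0.5893 -0.074   0.11  ] g off rest axes [-0.0004  0.0001 -0.0007]
t 9.375 rel [-3.2, -7.2, -6.0] [84.5, 0.2, -30.9]
```

View pics/s7z.png

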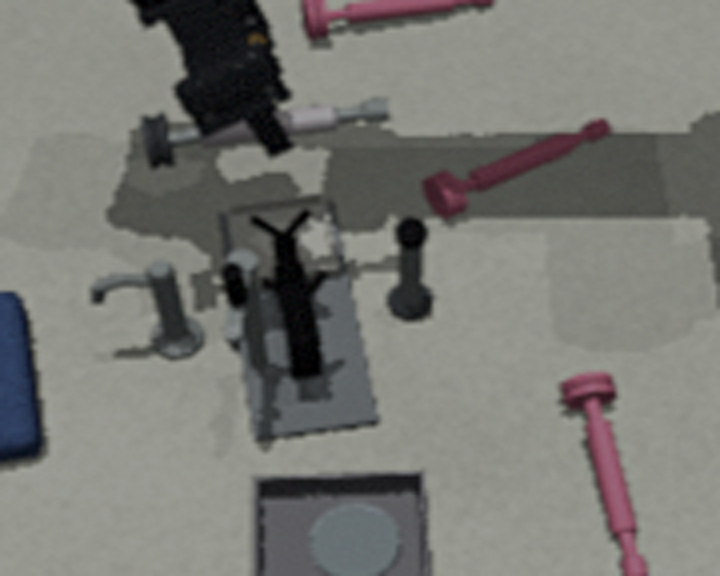

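>>> send_rows(
  steps=[
    [0, -0.5, 0, 4.7, 0, -1.7],
    [0, -1.6, -0.2, 14.1, 0, -5.1],
    [-0.2, -2.7, -0.6, 23.5, 0, -8.6],
    [-0.4, -3.7, -1.1, 32.9, 0, -12],
    [-0.7, -4.6, -1.8, 42.3, 0, -15.4],
    [-1, -5.3, -2.6, 51.7, 0, -18.8],
    [-1.3, -5.9, -3.5, 61.1, 0, -22.2],
    [-2, -6.5, -4.5, 70.5, 0, -25.6],
    [-3, -7, -5.5, 79.9, 0, -29.1],
    [-3.2, -7.2, -6, 84.5, 0.2, -30.9],
    [-3.2, -7.2, -6, 84.5, 0.2, -30.9],
    [-3.2, -7.2, -6, 84.5, 0.2, -30.9],
  ],
)

```text
time_s: 10.92
tool_pos: [0.5731, -0.1159, 0.2027]
eef_rot: [-0.195, 0.282, 0.53, 0.776]
ft_force: [-0.4, -0.5, -2.4]
opening: 0.222
```

```bash
cat >> mv.py <<'E'
Rp=R.from_quat([0.6318988050753582, 0.43299397942978773, -0.5309942027874445, 0.36230549337267487]).as_matrix(); tp=np.array([0.5901178232925914, -0.07063378590474019, 0.09059598983396176])
Q=R.from_rotvec(-np.pi*n).as_matrix(); Rq=Q@Rp; gp=tp-.019*Rp[:,0]; tq=gp+.019*Rq[:,0]
E
python3 - <<'E'
from mv import *
s=stat()
rel(tq+.12*n,Rq); rel(tq+.03*n,Rq)
im=env.snapshot("scene")[100:260,150:330]; cv2.imwrite("pics/s8z.png",cv2.resize(im,None,fx=4,fy=3.6,interpolation=cv2.INTER_CUBIC))
c=env.get_calibration("wrist"); im=env.snapshot("wrist");cv2.imwrite("pics/w8.png",im)
cv2.imwrite("pics/w8z.png",cv2.resize(im,(800,600),interpolation=cv2.INTER_CUBIC))
E
```

```text
t 10.93 j [-39.2, 15.1, 109.8, 47.7, 79.9, 142.3] pos [0.5731, -0.1159, 0.2027] f [-0.4, -0.5, -2.4] op 0.222
t 10.925 rel [0.8, 0.5, -1.5] [0.2, -0.1, 0.0]
t 10.925 rel [85.4, 0.7, -32.1] [0.2, -0.1, 0.0]
```

View pics/s8z.png

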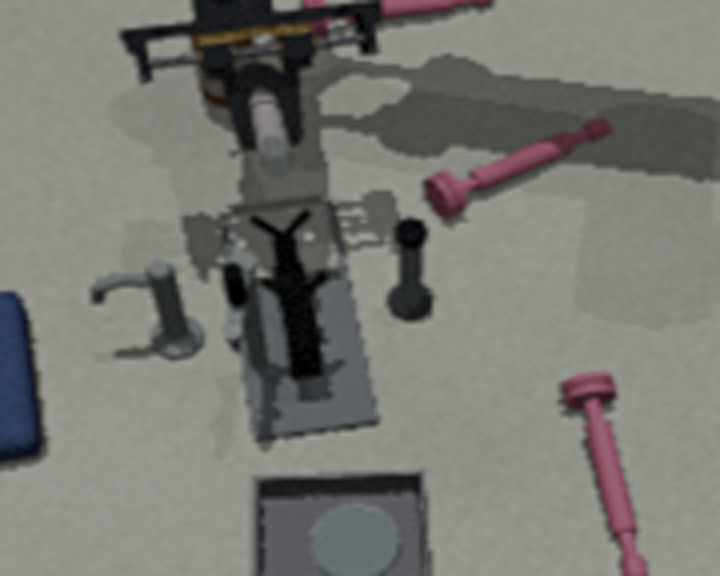

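View pics/w8z.png

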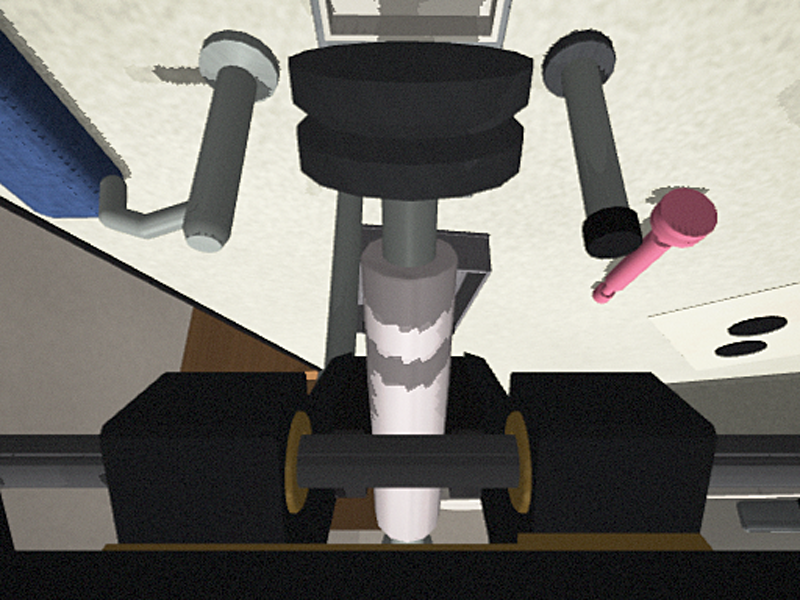

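>>> send_rows(
  steps=[
    [14, 0.5, -5.3, 0, 0, 0],
    [33, 0.7, -12.4, 0, 0, 0],
    [52, 0.7, -19.5, 0, 0, 0],
    [68, 0.7, -25.5, 0, 0, 0],
    [80, 0.7, -30, 0.2, 0, 0],
    [85.4, 0.7, -32.1, 0.2, 0, 0],
    [85.4, 0.7, -32.1, 0.2, 0, 0],
    [85.4, 0.7, -32.1, 0.2, 0, 0],
  ],
)

```text
time_s: 12.02
tool_pos: [0.5891, -0.0747, 0.1236]
eef_rot: [-0.193, 0.283, 0.529, 0.777]
ft_force: [0.2, -0.0, -3.3]
opening: 0.226
```

Run:
```python
from mv import *
s=stat()
rel(tq+.03*n,Rq); rel(tq,Rq); print((Rq.T@n).round(3))
im=env.snapshot("scene")[100:260,150:330]; cv2.imwrite("pics/s9z.png",cv2.resize(im,None,fx=4,fy=3.6,interpolation=cv2.INTER_CUBIC))
im=env.snapshot("wrist");cv2.imwrite("pics/w9.png",im)
cv2.imwrite("pics/w9z.png",cv2.resize(im,(800,600),interpolation=cv2.INTER_CUBIC))
im=env.snapshot("top")[130:250,220:380];cv2.imwrite("pics/t9z.png",cv2.resize(im,None,fx=5,fy=5,interpolation=cv2.INTER_CUBIC))
```

```text
t 12.03 j [-35.1, 20.1, 113.3, 51.5, 71.9, 138.0] pos [0.5891, -0.0747, 0.1236] f [0.2, -0.0, -3.3] op 0.226
t 12.025 rel [0.7, 0.4, -0.2] [-0.1, -0.1, 0.1]
t 12.025 rel [28.8, 0.5, -10.4] [-0.1, -0.1, 0.1]
[-0.94  -0.001  0.342]
```

View pics/s9z.png

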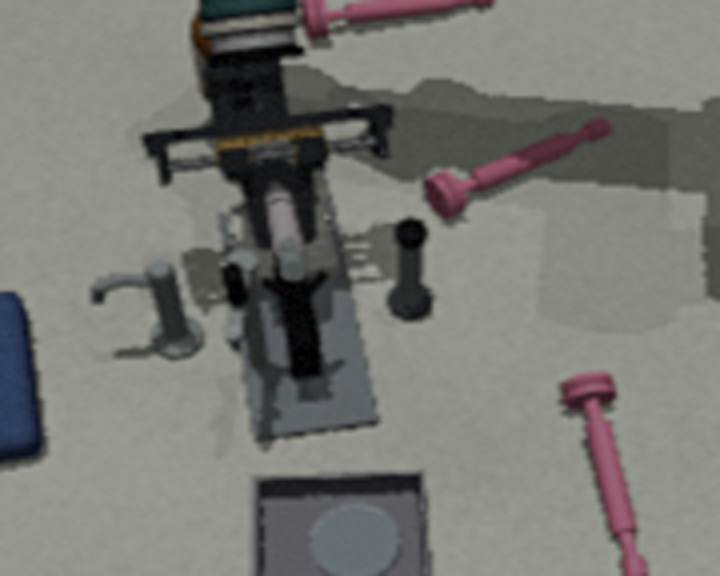

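View pics/w9z.png

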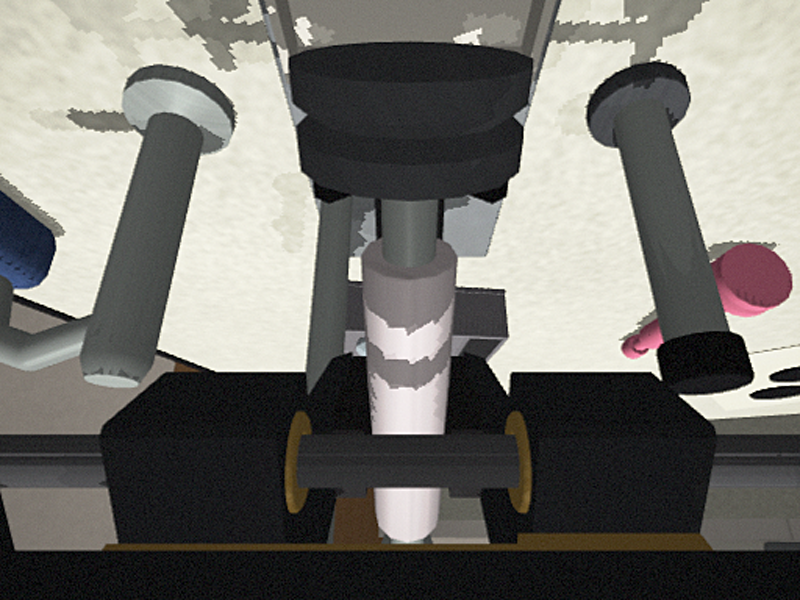

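View pics/t9z.png

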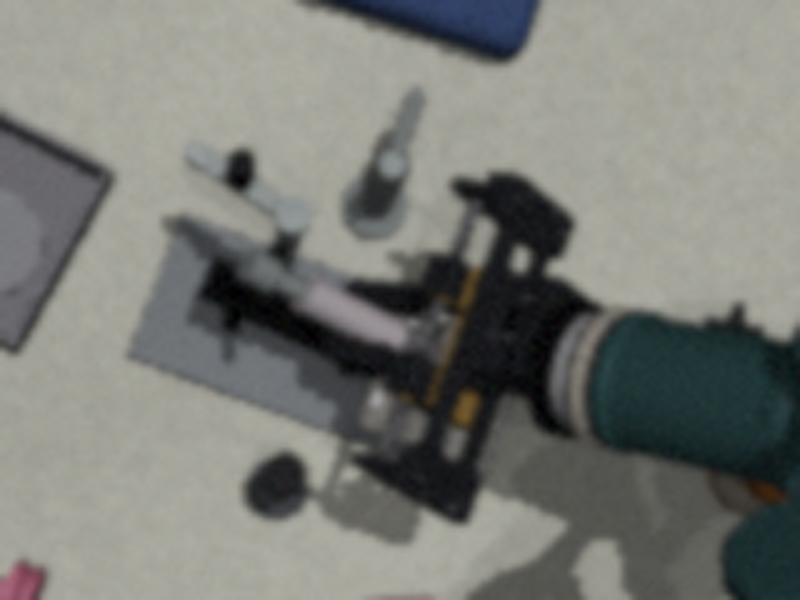

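>>> send_rows(
  steps=[
    [7, 0.5, -2.5, 0, 0, 0],
    [14, 0.5, -5, 0, 0, 0],
    [19, 0.5, -6.8, 0, 0, 0],
    [23, 0.5, -8.3, 0, 0, 0],
    [25.5, 0.5, -9.2, 0, 0, 0],
    [25.5, 0.5, -9.2, 0, 0, 0],
    [25.5, 0.5, -9.2, 0, 0, 0],
  ],
)

```text
time_s: 13.05
tool_pos: [0.5933, -0.0615, 0.0997]
eef_rot: [-0.192, 0.283, 0.529, 0.777]
ft_force: [0.3, 0.5, -2.6]
opening: 0.222
```

Run:
```python
from mv import *
s=stat(); print(s['moment'])
rel(tq,Rq)
```

```text
t 13.05 j [-33.8, 21.9, 114.1, 52.9, 69.6, 136.5] pos [0.5933, -0.0615, 0.0997] f [0.3, 0.5, -2.6] op 0.222
[-0.50316039  0.32483198  0.02623094]
t 13.05 rel [2.9, -0.4, -1.0] [-0.2, -0.0, 0.1]
```

>>> send_rows(
  steps=[
    [0.5, -0.4, -0.2, 0.2, 0, 0],
    [1, -0.4, -0.4, 0.2, 0, 0],
    [1.5, -0.4, -0.5, 0.2, 0, 0],
    [2, -0.4, -0.7, 0.2, 0, 0],
    [2, -0.4, -0.7, 0.2, 0, 0],
  ],
)

```text
time_s: 13.68
tool_pos: [0.594, -0.0605, 0.0978]
eef_rot: [-0.191, 0.284, 0.529, 0.777]
ft_force: [-0.8, 0.0, -2.6]
opening: 0.228
```

Run:
```python
from mv import *
s=stat(); print(s['moment'])
rel(tq,Rq)
```

```text
t 13.68 j [-33.7, 22.1, 114.1, 53.0, 69.4, 136.5] pos [0.594, -0.0605, 0.0978] f [-0.8, 0.0, -2.6] op 0.228
[-0.56490382  0.26531497 -0.07058106]
t 13.675 rel [0.8, -0.1, -0.2] [-0.4, -0.0, 0.1]
```

>>> send_rows(
  steps=[
    [0.4, 0, -0.1, -0.2, 0, 0],
    [0.8, -0.1, -0.2, -0.4, 0, 0],
    [1.2, -0.1, -0.4, -0.4, 0, 0],
    [1.2, -0.1, -0.4, -0.4, 0, 0],
  ],
)

```text
time_s: 14.18
tool_pos: [0.5943, -0.0601, 0.097]
eef_rot: [-0.194, 0.282, 0.53, 0.776]
ft_force: [-1.8, -1.8, 0.9]
opening: 0.227
```

Run:
```python
from mv import *
s=stat(); print(s['moment'])
rel(tq,Rq)
im=env.snapshot("wrist");cv2.imwrite("pics/w10.png",im)
cv2.imwrite("pics/w10z.png",cv2.resize(im,(800,600),interpolation=cv2.INTER_CUBIC))
```

```text
t 14.18 j [-33.7, 22.1, 114.2, 53.1, 69.4, 136.1] pos [0.5943, -0.0601, 0.097] f [-1.8, -1.8, 0.9] op 0.227
[-0.38433835  0.38504649  0.10269424]
t 14.175 rel [-0.1, 0.0, -0.0] [0.0, -0.0, 0.1]
```

View pics/w10z.png

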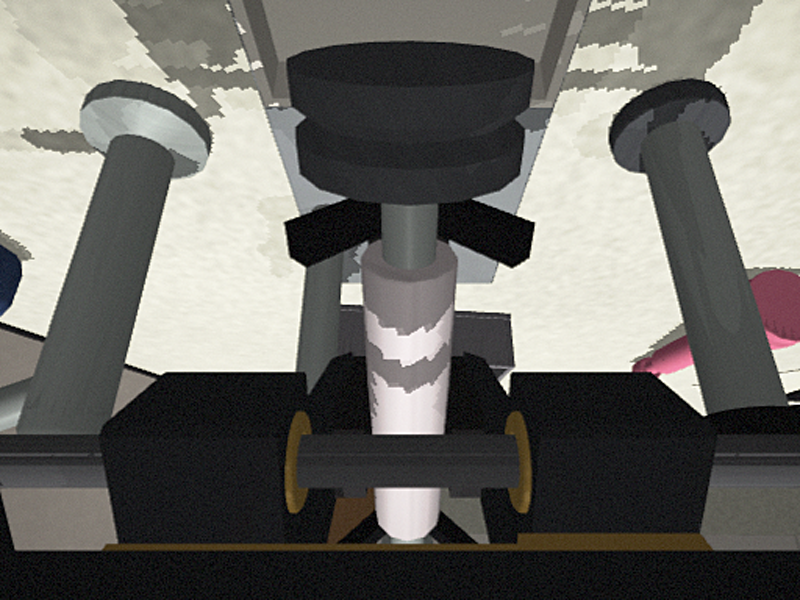

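>>> send_rows(
  steps=[
    [0, 0, 0, 0, 0, 0],
    [0, 0, 0, 0, 0, 0],
    [0, 0, 0, 0, 0, 0],
    [0, 0, 0, 0, 0, 0],
    [0, 0, 0, 0, 0, 0],
  ],
  claw=0.2,
  newtons=10,
)

```text
time_s: 14.85
tool_pos: [0.5943, -0.0598, 0.0966]
eef_rot: [-0.193, 0.282, 0.53, 0.776]
ft_force: [0.4, -0.3, 0.2]
opening: 0.402
```

Run:
```python
from mv import *
s=stat(); print(s['moment'])
rel(tq+.12*n,Rq)
im=env.snapshot("wrist");cv2.imwrite("pics/w11.png",im)
cv2.imwrite("pics/w11z.png",cv2.resize(im,(800,600),interpolation=cv2.INTER_CUBIC))
```

```text
t 14.85 j [-33.7, 22.2, 114.2, 53.1, 69.3, 136.1] pos [0.5943, -0.0598, 0.0966] f [0.4, -0.3, 0.2] op 0.402
[-0.2728934   0.23977628 -0.04522507]
t 14.85 rel [-113.3, -0.4, 41.1] [0.0, -0.0, 0.1]
```

View pics/w11z.png

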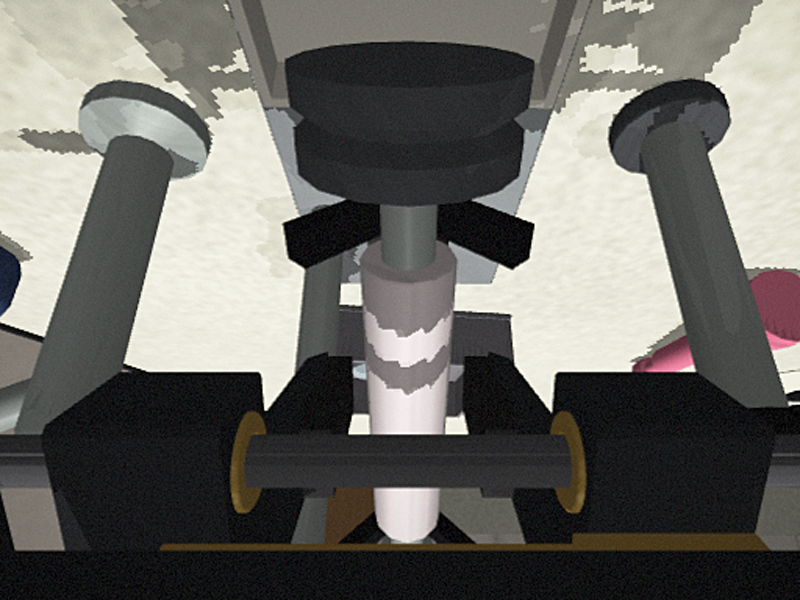

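>>> send_rows(
  steps=[
    [-8, 0, 2.8, 0, 0, 0],
    [-22, 0, 8, 0, 0, 0],
    [-42, 0, 15, 0, 0, 0],
    [-65, 0, 23.5, 0, 0, 0],
    [-90, 0, 32.5, 0, 0, 0],
    [-113, 0, 41, 0, 0, 0],
    [-130, 0, 47, 0, 0, 0],
    [-130, 0, 47, 0, 0, 0],
  ],
)

```text
time_s: 15.9
tool_pos: [0.5695, -0.1259, 0.2183]
eef_rot: [-0.195, 0.282, 0.528, 0.777]
ft_force: [0.3, 0.2, -0.2]
opening: 0.398
```

Run:
```python
from mv import *
import json
s=stat(); rel(tq+.12*n,Rq)
c=env.get_calibration("wrist");im=env.snapshot("wrist");cv2.imwrite("pics/w12.png",im)
json.dump({k:np.array(v).tolist() for k,v in c.items()},open("w12.json","w"))
cv2.imwrite("pics/w12z.png",cv2.resize(im,(800,600),interpolation=cv2.INTER_CUBIC))
im=env.snapshot("scene")[120:260,180:310]; cv2.imwrite("pics/s12z.png",cv2.resize(im,None,fx=4.2,fy=4.2,interpolation=cv2.INTER_CUBIC))
```

```text
t 15.9 j [-40.2, 14.2, 108.9, 47.2, 81.5, 143.0] pos [0.5695, -0.1259, 0.2183] f [0.3, 0.2, -0.2] op 0.398
t 15.9 rel [19.0, 0.8, -6.6] [0.1, -0.1, 0.3]
```

View pics/w12z.png

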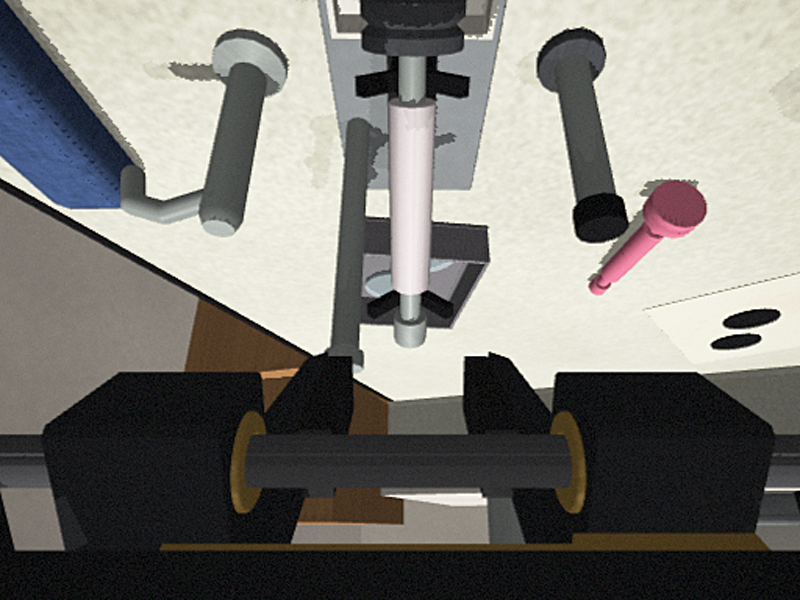

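View pics/s12z.png

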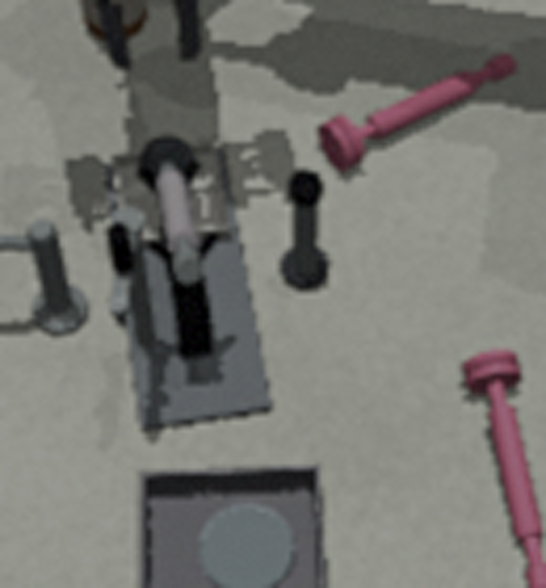

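```bash
cat >> mv.py <<'E'
def down(yawdir): # tool down with tool y along world dir
    a=np.array([0,0,-1.]); y=np.array(yawdir,float); y[2]=0; y/=np.linalg.norm(y); return np.c_[a,y,np.cross(a,y)]
E
python3 - <<'E'
from mv import *
s=env.state()
h=r2w(p,[.042,.0815,0])[0]; Rt=down(x)
tgt=np.array([h[0],h[1],.30])
Rc=R.from_quat(s['eef_rot']).as_matrix()
rv=R.from_rotvec(np.radians(-90)*np.array([.94,0,-.342])); 
mid=(np.array(s['tool_pos'])+tgt)/2; mid[2]=.31
rel(mid,Rc@rv.as_matrix())
q=ik(tgt,Rt,.4824);print(np.degrees(q).round(0))
for ang in range(0,101,20):
    y=R.from_rotvec([0,0,np.radians(ang)]).apply(x); hh=r2w(p,[.036-.036*np.cos(np.radians(100-ang)),.046+.036*np.sin(np.radians(100-ang)),.192])[0]
    print(ang,hh.round(4),np.degrees(ik(hh,down(y),.4824)).round(0))
E
```

```text
t 16.0 rel [-8.3, -21.4, 115.7] [-84.6, -0.0, 30.8]
[-1. 12. 90.  0. 79. 20.]
0 [ 0.6581 -0.0133  0.192 ] [-1. 15. 97. -0. 68. 20.]
20 [ 0.6465 -0.0088  0.192 ] [-1. 14. 98.  0. 68.  0.]
40 [ 0.634  -0.0085  0.192 ] [ -1.  13. 100.   0.  67. -20.]
60 [ 0.6221 -0.0126  0.192 ] [ -1.  11. 101.  -0.  67. -40.]
80 [ 0.6124 -0.0204  0.192 ] [ -2.  10. 103.   0.  67. -61.]
100 [ 0.6059 -0.0311  0.192 ] [ -3.  10. 103.   0.  67. -82.]
```

>>> send_rows(
  steps=[
    [-20, 0, 23, 0, 0, 0],
    [-45, 0, 54, -9, 0, 3.4],
    [-58, 0, 69, -18.8, 0, 6.8],
    [-58, 0, 80, -28, 0, 10],
    [-50, -5, 90, -38, 0, 13.7],
    [-40, -10, 100, -47, 0, 17],
    [-30, -15, 110, -56, 0, 20.5],
    [-20, -20, 115, -66, 0, 24],
    [-8, -21, 116, -75, 0, 27.4],
    [-8, -21, 116, -84.6, 0, 30.8],
    [-8, -21, 116, -84.6, 0, 30.8],
  ],
)

```text
time_s: 17.38
tool_pos: [0.6134, -0.0666, 0.3095]
eef_rot: [-0.583, -0.106, 0.751, 0.292]
ft_force: [0.0, 0.7, -0.5]
opening: 0.399
```

Run:
```python
from mv import *
s=stat()
h=r2w(p,[.042,.0815-.03,0])[0]; Rt=down(x)
sh,rv=rel(np.array([h[0],h[1],.33]),Rt)
```

```text
t 17.38 j [-23.2, 18.9, 86.3, 27.5, 97.6, 80.8] pos [0.6134, -0.0666, 0.3095] f [0.0, 0.7, -0.5] op 0.399
t 17.375 rel [-7.4, -41.4, -20.9] [-81.8, -7.8, 38.1]
```

>>> send_rows(
  steps=[
    [-1, -5, -2, -9, -0.9, 4.2],
    [-1.6, -9, -4.6, -18, -1.7, 8.4],
    [-2.4, -13.8, -7, -27, -2.6, 12.7],
    [-3.3, -18.4, -9, -36, -3.5, 17],
    [-4, -23, -11.6, -45, -4.3, 21.2],
    [-5, -27.6, -14, -54, -5.2, 25.4],
    [-5.7, -32, -16, -63.6, -6, 29.6],
    [-6.6, -36.8, -18.6, -72.7, -7, 33.9],
    [-7.4, -41.4, -20.9, -81.8, -7.8, 38.1],
    [-7.4, -41.4, -20.9, -81.8, -7.8, 38.1],
    [-7.4, -41.4, -20.9, -81.8, -7.8, 38.1],
  ],
  claw=0,
)

```text
time_s: 18.75
tool_pos: [0.6465, -0.0431, 0.33]
eef_rot: [0.585, 0.398, -0.584, 0.398]
ft_force: [0.6, 0.3, 0.5]
opening: 0.501
```

Run:
```python
from mv import *
import json
s=stat()
c=env.get_calibration("wrist");im=env.snapshot("wrist");cv2.imwrite("pics/w13.png",im)
json.dump({k:np.array(v).tolist() for k,v in c.items()},open("w13.json","w"))
cv2.imwrite("pics/w13z.png",cv2.resize(im,(800,600),interpolation=cv2.INTER_CUBIC))
print([(np.round(q['at'],4).tolist(),round(q['confidence'],2)) for q in env.look_for("wrist","keeper_handle")][:3])
print((proj(c,r2w(p,[[.036,.046,.182],[.042,.0815,.226]]))*1.5625).round(0))
```

```text
t 18.75 j [-6.0, 9.9, 88.7, 0.0, 81.4, 15.4] pos [0.6465, -0.0431, 0.33] f [0.6, 0.3, 0.5] op 0.501
[([0.6614, -0.0205, 0.1852], 0.96)]
[[397. 284.]
 [407. 236.]]
```

View pics/w13z.png

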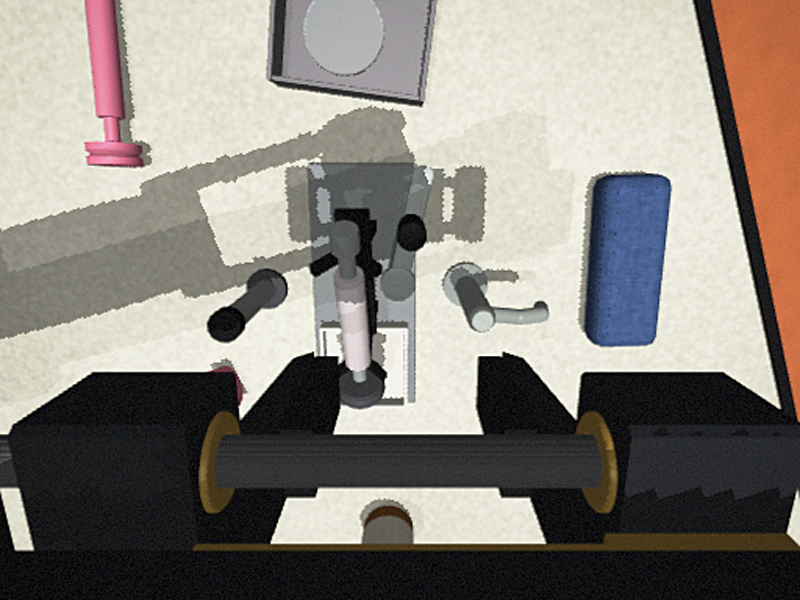

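Run:
```python
from mv import *
import json
c=json.load(open("w13.json"))
im=cv2.imread("pics/w13.png")[100:200,220:320]; cv2.imwrite("pics/w13c.png",cv2.resize(im,None,fx=6,fy=6,interpolation=cv2.INTER_CUBIC))
for uv in ((411,228),(411,232),(411,236)):
    h=(unproj(c,np.array(uv)/1.5625,.226)-t)@A; r=h[0]-[.036,.046,.226]; print(uv,h.round(4),np.hypot(r[0],r[1]).round(4),np.degrees(np.arctan2(r[1],-r[0])).round(1))
for th in (100,103,106,110): print(th,(proj(c,r2w(p,[[.036-.036*np.cos(np.radians(th)),.046+.036*np.sin(np.radians(th)),zz] for zz in (.182,.226)]))*1.5625).round(0).tolist())
```

```text
(411, 228) [[0.0442 0.0857 0.226 ]] 0.0405 101.7
(411, 232) [[0.0442 0.0836 0.226 ]] 0.0385 102.3
(411, 236) [[0.0442 0.0816 0.226 ]] 0.0365 102.9
100 [[407.0, 226.0], [407.0, 236.0]]
103 [[410.0, 226.0], [411.0, 237.0]]
106 [[413.0, 227.0], [414.0, 238.0]]
110 [[417.0, 229.0], [419.0, 239.0]]
```

View pics/w13c.png

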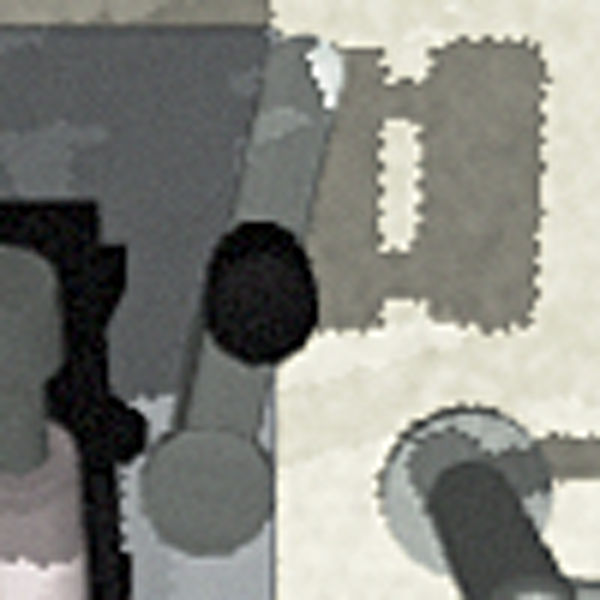

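```bash
cat >> mv.py <<'E'
def hp(th,z,off=0.0):
    th=np.radians(th); al=np.pi/2-th
    pos=r2w(p,[.036-.036*np.cos(th)+0*off,.046+.036*np.sin(th),z])[0]
    y=A@np.array([np.sin(th),np.cos(th),0]); return pos+off*y,down(y)
E
python3 - <<'E'
from mv import *
rel(*hp(104,.26)); rel(*hp(104,.192))
E
```

```text
t 18.85 rel [70.0, 1.9, -31.5] [13.8, -0.0, -0.0]
t 18.85 rel [138.0, 1.9, -31.5] [13.8, -0.0, -0.0]
```

>>> send_rows(
  steps=[
    [20, 1.9, -20, 7, 0, 0],
    [50, 1.9, -31.5, 13.8, 0, 0],
    [75, 1.9, -31.5, 13.8, 0, 0],
    [100, 1.9, -31.5, 13.8, 0, 0],
    [122, 1.9, -31.5, 13.8, 0, 0],
    [134, 1.9, -31.5, 13.8, 0, 0],
    [138, 1.9, -31.5, 13.8, 0, 0],
    [138, 1.9, -31.5, 13.8, 0, 0],
  ],
)

```text
time_s: 19.85
tool_pos: [0.6608, -0.0144, 0.1932]
eef_rot: [0.628, 0.326, -0.627, 0.327]
ft_force: [-0.9, -0.2, 0.6]
opening: 0.497
```

Run:
```python
from mv import *
s=stat(); rel(*hp(104,.192))
im=env.snapshot("wrist");cv2.imwrite("pics/w14.png",im)
cv2.imwrite("pics/w14z.png",cv2.resize(im,(800,600),interpolation=cv2.INTER_CUBIC))
```

```text
t 19.85 j [-3.4, 15.2, 96.6, -0.0, 67.9, 31.7] pos [0.6608, -0.0144, 0.1932] f [-0.9, -0.2, 0.6] op 0.497
t 19.85 rel [1.2, -0.3, 0.6] [0.1, -0.1, -0.2]
```

View pics/w14z.png

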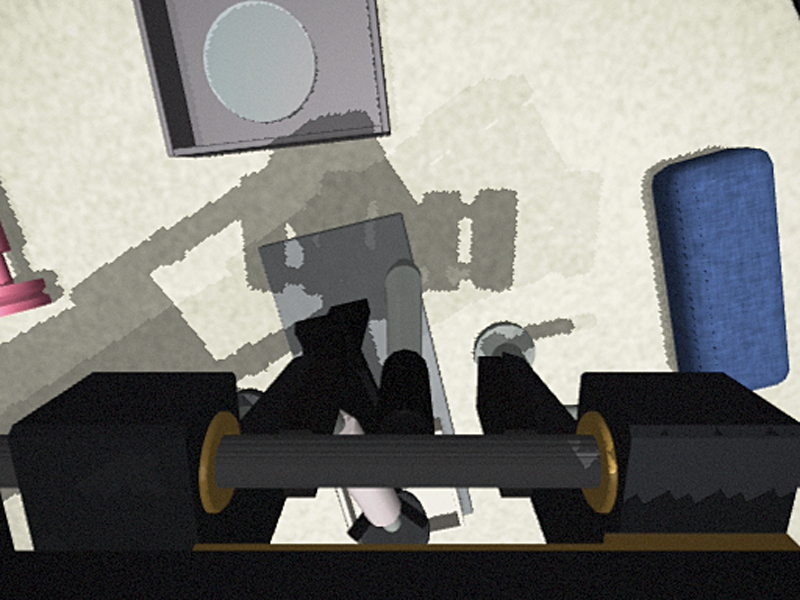

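>>> send_rows(
  steps=[
    [0, 0, 0, 0, 0, 0],
    [0, 0, 0, 0, 0, 0],
    [0, 0, 0, 0, 0, 0],
    [0, 0, 0, 0, 0, 0],
    [0, 0, 0, 0, 0, 0],
  ],
  claw=1,
  newtons=10,
)

```text
time_s: 20.52
tool_pos: [0.6606, -0.0141, 0.1932]
eef_rot: [0.628, 0.326, -0.626, 0.327]
ft_force: [-0.5, 1.0, 1.0]
opening: 0.173
```

Run:
```python
from mv import *
s=stat()
for th in (99,94,88,82,76,70,64,58,52,52): print(th,end=' '); rel(*hp(th,.193))
```

```text
t 20.52 j [-3.4, 15.2, 96.7, -0.0, 67.9, 31.7] pos [0.6606, -0.0141, 0.1932] f [-0.5, 1.0, 1.0] op 0.173
99 t 20.525 rel [0.2, -3.1, 0.9] [-4.8, -0.1, -0.2]
94 t 20.525 rel [0.2, -6.2, 1.3] [-9.8, -0.1, -0.2]
88 t 20.525 rel [0.2, -9.8, 2.1] [-15.8, -0.0, -0.2]
82 t 20.525 rel [0.2, -13.4, 3.3] [-21.8, -0.0, -0.2]
76 t 20.525 rel [0.1, -16.8, 4.9] [-27.8, -0.0, -0.2]
70 t 20.525 rel [0.1, -20.1, 6.8] [-33.8, -0.0, -0.2]
64 t 20.525 rel [0.1, -23.1, 9.1] [-39.8, -0.0, -0.2]
58 t 20.525 rel [0.1, -25.9, 11.6] [-45.8, -0.0, -0.2]
52 t 20.525 rel [0.1, -28.3, 14.5] [-51.8, 0.0, -0.2]
52 t 20.525 rel [0.1, -28.3, 14.5] [-51.8, 0.0, -0.2]
```

>>> send_rows(
  steps=[
    [0, -3.1, 0.9, -4.8, 0, 0],
    [0, -6.2, 1.3, -9.8, 0, 0],
    [0, -9.8, 2.1, -15.8, 0, 0],
    [0, -13.4, 3.3, -21.8, 0, 0],
    [0, -16.8, 4.9, -27.8, 0, 0],
    [0, -20.1, 6.8, -33.8, 0, 0],
    [0, -23.1, 9.1, -39.8, 0, 0],
    [0, -25.9, 11.6, -45.8, 0, 0],
    [0, -28.3, 14.5, -51.8, 0, 0],
    [0, -28.3, 14.5, -51.8, 0, 0],
  ],
)

```text
time_s: 21.78
tool_pos: [0.629, -0.009, 0.1932]
eef_rot: [0.423, 0.567, -0.421, 0.568]
ft_force: [-1.0, 4.5, 2.1]
opening: 0.178
```

Run:
```python
from mv import *
s=stat(); rel(*hp(52,.193))
for th in (47,42,36,30,24,18,12,6,2,0,-3): print(th,end=' '); rel(*hp(th,.193))
im=env.snapshot("wrist");cv2.imwrite("pics/w15.png",im)
cv2.imwrite("pics/w15z.png",cv2.resize(im,(800,600),interpolation=cv2.INTER_CUBIC))
```

```text
t 21.77 j [-3.1, 11.9, 100.7, 0.0, 67.2, -19.9] pos [0.629, -0.009, 0.1932] f [-1.0, 4.5, 2.1] op 0.178
t 21.775 rel [0.2, -0.1, 0.6] [-0.1, 0.0, -0.2]
47 t 21.775 rel [0.2, -3.3, 0.8] [-5.1, 0.0, -0.2]
42 t 21.775 rel [0.2, -6.4, 1.2] [-10.1, 0.0, -0.2]
36 t 21.775 rel [0.1, -10.1, 2.0] [-16.1, 0.0, -0.2]
30 t 21.775 rel [0.1, -13.6, 3.3] [-22.1, 0.1, -0.2]
24 t 21.775 rel [0.1, -17.0, 4.9] [-28.1, 0.1, -0.2]
18 t 21.775 rel [0.1, -20.3, 6.8] [-34.1, 0.1, -0.2]
12 t 21.775 rel [0.1, -23.3, 9.1] [-40.1, 0.1, -0.2]
6 t 21.775 rel [0.1, -26.0, 11.6] [-46.1, 0.1, -0.2]
2 t 21.775 rel [0.1, -27.7, 13.5] [-50.1, 0.1, -0.2]
0 t 21.775 rel [0.1, -28.5, 14.5] [-52.1, 0.1, -0.1]
-3 t 21.775 rel [0.1, -29.6, 16.0] [-55.1, 0.1, -0.1]
```

View pics/w15z.png

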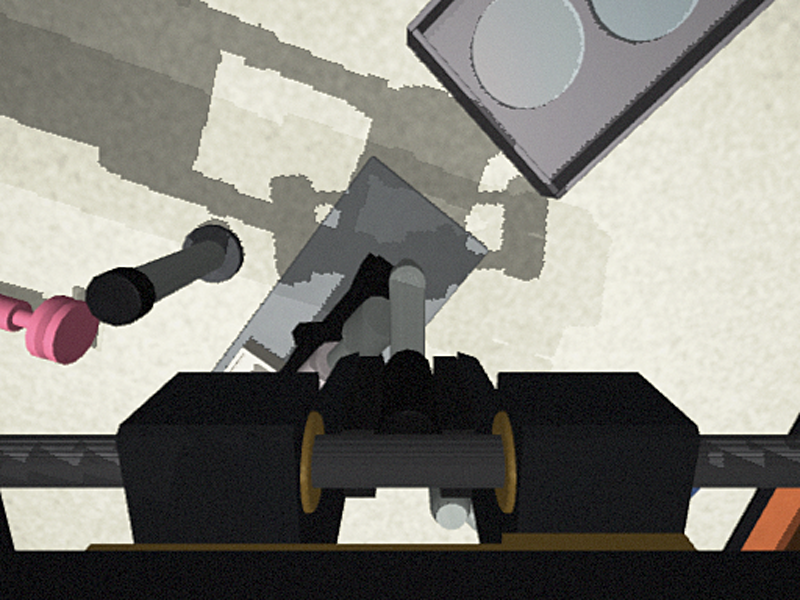

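>>> send_rows(
  steps=[
    [0, -3.3, 0.8, -5.1, 0, 0],
    [0, -6.4, 1.2, -10.1, 0, 0],
    [0, -10.1, 2, -16.1, 0, 0],
    [0, -13.6, 3.3, -22.1, 0, 0],
    [0, -17, 4.9, -28.1, 0, 0],
    [0, -20.3, 6.8, -34.1, 0, 0],
    [0, -23.3, 9.1, -40.1, 0, 0],
    [0, -26, 11.6, -46.1, 0, 0],
    [0, -26, 11.6, -46.1, 0, 0],
  ],
)

```text
time_s: 22.95
tool_pos: [0.6073, -0.0279, 0.1931]
eef_rot: [0.167, 0.686, -0.166, 0.688]
ft_force: [-2.7, 5.4, 5.0]
opening: 0.178
```

Run:
```python
from mv import *
s=stat(); 
for th in (6,4,2,0,-2,-4): print(th,end=' '); rel(*hp(th,.193))
```

```text
t 22.95 j [-5.0, 9.7, 103.4, 0.0, 66.8, -67.8] pos [0.6073, -0.0279, 0.1931] f [-2.7, 5.4, 5.0] op 0.178
6 t 22.95 rel [0.1, 0.3, 0.1] [-0.1, 0.1, -0.1]
4 t 22.95 rel [0.1, -1.0, 0.1] [-2.1, 0.1, -0.1]
2 t 22.95 rel [0.1, -2.2, 0.2] [-4.1, 0.1, -0.1]
0 t 22.95 rel [0.1, -3.5, 0.3] [-6.1, 0.1, -0.1]
-2 t 22.95 rel [0.1, -4.7, 0.4] [-8.1, 0.1, -0.1]
-4 t 22.95 rel [0.1, -6.0, 0.6] [-10.1, 0.1, -0.1]
```

>>> send_rows(
  steps=[
    [0, -1, 0.1, -2, 0, 0],
    [0, -2.2, 0.2, -4, 0, 0],
    [0, -3.4, 0.3, -6, 0, 0],
    [0, -3.4, 0.3, -6, 0, 0],
  ],
)

```text
time_s: 23.45
tool_pos: [0.6063, -0.0304, 0.1931]
eef_rot: [0.131, 0.694, -0.13, 0.696]
ft_force: [-1.9, 5.6, 3.8]
opening: 0.179
```

Run:
```python
from mv import *
s=stat(); 
for th in (0,-2,-4): print(th,end=' '); rel(*hp(th,.193))
print((R.from_quat(s['eef_rot']).as_matrix().T@s['ft_force']).round(1))
```

```text
t 23.45 j [-5.3, 9.6, 103.5, 0.1, 66.8, -74.0] pos [0.6063, -0.0304, 0.1931] f [-1.9, 5.6, 3.8] op 0.179
0 t 23.45 rel [0.1, -0.8, -0.1] [-0.1, 0.1, -0.1]
-2 t 23.45 rel [0.1, -2.1, -0.1] [-2.1, 0.1, -0.1]
-4 t 23.45 rel [0.1, -3.3, -0.0] [-4.1, 0.1, -0.1]
[-3.8  4.6 -3.8]
```

>>> send_rows(
  steps=[
    [0, -0.7, 0, -0.5, 0, 0],
    [0, -1.5, 0, -1, 0, 0],
    [0, -1.5, 0, -1, 0, 0],
  ],
)

```text
time_s: 23.82
tool_pos: [0.6064, -0.0305, 0.1931]
eef_rot: [0.126, 0.695, -0.123, 0.697]
ft_force: [0.1, 10.5, 3.8]
opening: 0.18
```

Run:
```python
from mv import *
s=stat(); rel(*hp(0,.193))
print((R.from_quat(s['eef_rot']).as_matrix().T@s['ft_force']).round(1))
```

```text
t 23.82 j [-5.4, 9.6, 103.5, 0.2, 66.7, -75.1] pos [0.6064, -0.0305, 0.1931] f [0.1, 10.5, 3.8] op 0.18
t 23.825 rel [0.1, -0.7, -0.3] [0.9, 0.2, -0.3]
[-3.8  9.9 -3.5]
```

>>> send_rows(
  steps=[
    [0, 0.8, 0, 0, 0, 0],
    [0, 0.8, 0, 0, 0, 0],
    [0, 0.8, 0, 0, 0, 0],
    [0, 0.8, 0, 0, 0, 0],
  ],
  claw=0.2,
)

```text
time_s: 24.32
tool_pos: [0.6058, -0.0327, 0.1924]
eef_rot: [0.123, 0.695, -0.124, 0.697]
ft_force: [-0.3, 0.8, -0.7]
opening: 0.399
```

Run:
```python
from mv import *
s=stat()
im=env.snapshot("wrist");cv2.imwrite("pics/w16.png",im)
cv2.imwrite("pics/w16z.png",cv2.resize(im,(800,600),interpolation=cv2.INTER_CUBIC))
```

```text
t 24.32 j [-5.4, 9.6, 103.6, -0.1, 66.7, -75.2] pos [0.6058, -0.0327, 0.1924] f [-0.3, 0.8, -0.7] op 0.399
```

View pics/w16z.png

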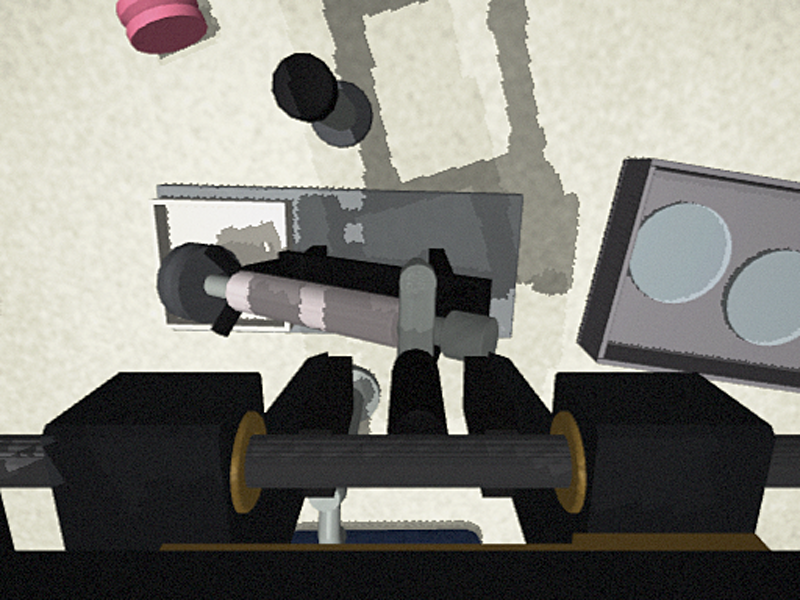

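Handle is released and the arm crosses above the upper fork (arm at px 415,300, nut at 470,335). Rising clear, straight up.

>>> send_rows(
  steps=[
    [-10, 0, 0, 0, 0, 0],
    [-35, 0, 0, 0, 0, 0],
    [-70, 0, 0, 0, 0, 0],
    [-105, 0, 0, 0, 0, 0],
    [-140, 0, 0, 0, 0, 0],
    [-150, 0, -60, 0, 0, 0],
    [-150, 0, -60, 0, 0, 0],
    [-150, 0, -60, 0, 0, 0],
  ],
)

```text
time_s: 25.38
tool_pos: [0.5495, -0.0116, 0.3434]
eef_rot: [0.123, 0.695, -0.123, 0.698]
ft_force: [-0.2, -0.1, 0.4]
opening: 0.402
```

Run:
```python
from mv import *
s=stat()
c=env.get_calibration("wrist");im=env.snapshot("wrist");cv2.imwrite("pics/w17.png",im)
cv2.imwrite("pics/w17z.png",cv2.resize(im,(800,600),interpolation=cv2.INTER_CUBIC))
k=1.5625
print((proj(c,r2w(p,[[.036,.046,.182],[0,.046,.182],[-.03,.046,.182],[0,.046,.226]]))*k).round(0).tolist())
print('spindle',(proj(c,[g0+d*q for q in (-.081,-.05,.05,.081)])*k).round(0).tolist())
im=env.snapshot("scene"); cv2.imwrite("pics/s17.png",im); cv2.imwrite("pics/s17z.png",cv2.resize(im[80:300,120:330],None,fx=2.7,fy=2.7,interpolation=cv2.INTER_CUBIC))
im=env.snapshot("top"); cv2.imwrite("pics/t17.png",im)
```

```text
t 25.38 j [-3.8, -1.5, 99.4, -0.0, 81.8, -73.7] pos [0.5495, -0.0116, 0.3434] f [-0.2, -0.1, 0.4] op 0.402
[[408.0, 408.0], [409.0, 360.0], [410.0, 317.0], [410.0, 389.0]]
spindle [[278.0, 309.0], [305.0, 314.0], [406.0, 336.0], [442.0, 344.0]]
```

View pics/w17z.png

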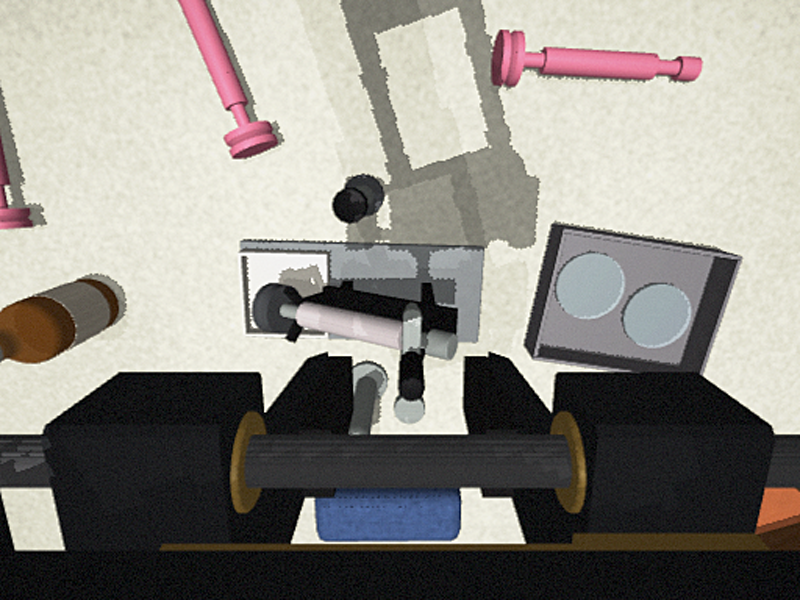

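View pics/s17z.png

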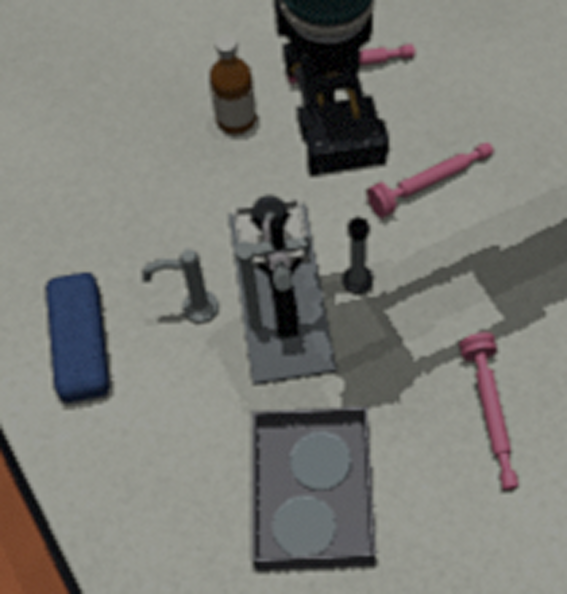

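View pics/t17.png

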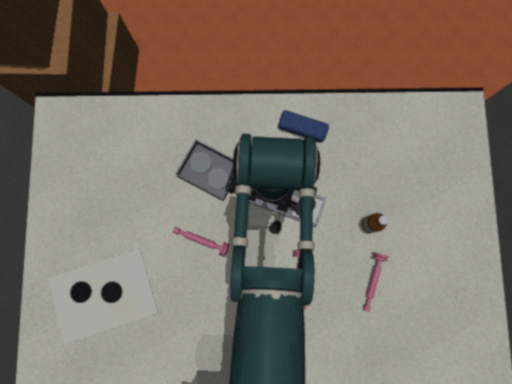

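Run:
```python
from rig import env
print(env.state()['time_s']); print(env.job_done())
```

```text
25.525
the job is handed in; nothing more can be done
None
```

I turned the spindle end for end and laid it back in both forks with the wheel at the low end over the drip tray. Then I swung the keeper by its handle to its stop. I handed in at 25.5 s of the 56 s allowed.

- **Spindle:** I gripped it by the barrel and lifted it 120 mm square to the slope. I turned it 180° there, clear of the spout, pillar and keeper, and lowered it slowly. The contact force at seating was about 2–4 N. The last wrist picture shows both journals in the forks, with the spindle roughly 5–6 mm downhill of centre, at about the 6 mm limit of its play.
- **Keeper:** it stood at about 104° and I took it round to about 1°. There the position stopped changing while the push rose from about 5 N to 10 N, so I took that as the stop. The last picture shows the arm across above the upper fork, within a few pixels of where a closed keeper should be.
- **Surroundings:** the bottle, job tray, spectacle case, spout and pillar all look unmoved. The highest force reading I saw was about 11 N, and the gripper was raised clear of everything at hand-in.

No check failed. The one disagreement is that my fit of the rest's position was 1–2 mm out between the two wrist views. I therefore worked out the laying-down pose from where the spindle was measured when I picked it up.

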